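# Change the boring tool on the bench lathe

### The arm

A 7-joint arm with a two-finger parallel gripper is mounted at the origin on the work surface. World frame = base frame: x ahead of the robot, y to its left, z up, the work surface at z = 0. Lengths are in m, angles in rad, forces in N, time in s.
With the tool pointing down it reaches from about 0.4 to 0.85 m from the base axis. Payload 10.4 kg.
Tool frame: the origin (TCP) lies midway between the tips of the shut fingers; the grasp point (between the pads) lies 19 mm behind it; y points along the fingers, x is the direction in which the jaws open and shut, and the axes are right-handed (so a half turn about y gives the same grasp; the last joint's range is limited). The gripper opens to 87 mm and grips with 3 to 60 N. Pads are 19 mm wide; open, the fingers measure 117 mm over their backs; the gripper's body (75 mm by 190 mm) begins 51 mm behind the grasp point.
Start: joints at [-1.177, 0.332, -0.065, 1.46, 0.022, 1.35, -0.088], TCP at [0.253, 0.572, 0.223] pointing down, gripper open.
Joint ranges: [-2.6, 2.6], [-0.5, 2.12], [-1.47, 1.34], [0.16, 2.42], [-1.27, 4.41], [0.06, 2.06], [-2.6, 2.6]. Speed limits (rad/s): [2.22, 2.22, 2.79, 2.79, 3.14, 3.14, 3.14].

### API

Orientations are given as a unit quaternion [x, y, z, w].
In Python, from bench import r gives the robot as it stands. The module is installed in compiled form; this text tells all that it offers.
- The arm moves only by the tool arm_command, never from a script. Its argument "deltas" is one flat list of numbers, 6 for each row, row after row: the shift along the tool's x, y, z in m, then the turn, a rotation vector about the tool's x, y, z in degrees. In form: [tx, ty, tz, ax, ay, az, tx, ty, tz, ax, ay, az, ...]. A call has 1 to 8 rows; each row is the pose to reach, as a shift and turn from the pose commanded when the call began, along the tool's axes at that moment; what a row does not reach only later rows make up. A row lasts 1/8 s, in which the tool goes at most 62.5 mm and 10.7 degrees, less where a joint would pass 70% of its speed; a pose out of reach is approached as far as the arm can. A call with a gripper value outside its range is refused whole. "hand" is the opening, from 0 (shut) to 1 (fully open), set as the call begins (left out, the last holds). The fingers move at their own pace and stop on an object; "grip_force" is the grip in N (left out, the last holds). Time passes only in rows, so rows that repeat a pose let the fingers close. It gives the time, the measured TCP pose, the force and the opening at its end, in the units of the state.
- r.read_state(): the state, without advancing time (a new reading comes with each control period).
- r.camera(name): name is "scene" or "side" or "wrist"; returns a dict with "image" (400x640x3 uint8, red, green, blue), "intrinsics" (3x3 intrinsics, pixels), "world_from_camera" (4x4, takes a point from camera to world coordinates); the wrist camera has in their place "hand_eye" (4x4, takes a point from camera to tool coordinates, whose origin is the TCP and whose axes are the tool frame's). Camera axes: x right, y down, z forward; pixel columns grow to the right and rows downward; lengths in m; the calibration is good to about 2 mm. The wrist camera is an equidistant fisheye: a pixel r from the principal point sees the ray r / f radians off the axis. A picture is of the moment at which its call begins: read the wrist's pose just before it. There is no depth.
- r.close_job(): hands the job in, once; it reports no verdict.
Trained networks look in a picture, given as the dict that the camera call returned (one of the last four; its "shot" number tells which), for a name from the list of things; names that differ only in an ending like _2 or _b are one class to them, and where a whole thing is asked for, a point or a joint stands for the part that bears it (a point fixed in the world has none). Each returns a list of dicts, best first, with "conf" (0 to 1); they miss things now and then, are a little off and sometimes report something else, mostly with a low value. They report only what shows in the picture. A call takes as long as a camera call. They do not tell look-alikes from the thing itself.
- r.boxes_of(picture, query): "centre" ([row, column] in pixels, amid what is visible of it).
- r.regions_of(picture, query): "region" (400x640 bool, what is visible of it) and "centre" ([row, column] in pixels, amid what is visible of it).
The state is a dict: "time": time; "joint_positions": joint angles; "joint_vel": joint speeds; "joint_torque": joint torques, N m; "ee_pos": TCP position; "eef_rot": TCP orientation; "ft_force": force on the tool from outside, world axes, zero at the start; "torque": the same for the moment, N m; "width": finger opening in m.
Only numpy, scipy, OpenCV 4.12 (cv2) and the standard library are available. Lean on these libraries where they do the work, as an engineer would, in place of code of your own. Each camera call takes 0.05 s, during which the arm holds its last target.

### The job

Change the tool on the bench lathe. Throw its isolator (yellow box, red handle) fully to off; with it off, lay the blue-banded boring tool down in the slot of the tool post, cutting end towards the chuck and blue band centred in the gap between the two blocks, and flip the clamp over so that it holds the shank; then throw the isolator back to on. Leave the grey isolator (it stays off), the orange-banded tool and everything else on the bench where they are.

Things in the scene. Friction and masses are not known exactly. Their poses are not given: they have to be found in the camera images.
- isolator (a joint): angle of the lathe isolator's red handle: 0 = off (leaning 0.45 rad to the -y side of its box, the white dot), 0.9 = on (leaning 0.45 rad to the +y side, the green dot). An over-centre spring (about 0.3 N m, 4 N at the handle's end) snaps it to the nearer end once past upright (0.45) and holds it there. It starts on.
- isolator_pivot (a point): point on the hinge axis of the lathe isolator, 80 mm above the bench, over the middle of its fixed yellow box (80 mm in x, 100 mm in y, 70 mm high, with an 80 mm high black plinth in the middle; bolted down). Axes are the box's: the hinge axis is x, the handle swings in the y-z plane, z up.
- isolator_tip (a point): end of the lathe isolator's handle, 95 mm from the hinge axis. The handle is a flat bar 28 mm wide (along the box's x) and 14 mm thick; the red grip is its outer 55 mm.
- polisher (a joint): angle of the black handle of the other isolator (grey box), same build and meaning as the lathe's; off (0), to be left off.
- polisher_pivot (a point): hinge point of the grey isolator, 80 mm above the bench, same size and axes as the yellow one. The two boxes stand side by side, either one left.
- polisher_tip (a point): end of the grey isolator's black handle, 95 mm from its hinge axis.
- borer_mid (a point): centre of the shank at the blue band of the boring tool that is to be fitted: bright steel bar 24 mm wide and 24 mm high, lying on the bench (this point 12 mm up). x points to the cutting end, z up. Plain shank from 75 mm behind this point to 60 mm ahead; then a head 34 mm wide and 24 mm high to 82 mm, and a brass-coloured cutter to 90 mm. The blue band is 40 mm long, centred here. About 0.45 kg.
- borer_tip (a point): end of that tool's cutter, 90 mm ahead of borer_mid.
- spare_mid (a point): same point on the spare tool, dark steel with an orange band, otherwise of the same shape; not to be moved. The two lie side by side, either one left.
- post_seat (a point): where borer_mid belongs when the tool is fully down and centred in the tool post, 107 mm above the bench. y runs along the slot, towards the chuck (the tool's x must point along it); x is across, z up. Slot 28 mm wide, its floor 12 mm below this point, in two blocks that span 30 to 54 mm from this point along +y and -y; between them an open gap 60 mm long, its bottom 36 mm below.
- post_front (a point): top of the slot's mouth at the middle of the block nearer the chuck, 42 mm from post_seat along y and 14 mm above it. The blocks are 62 mm wide across; flared lips guide the shank in, the mouth is about 40 mm wide. The post stands on the carriage, which may be anywhere along the bed and does not yield under 80 N; its handwheel reaches 90 mm to -x, low down.
- chuck_face (a point): centre of the front face of the lathe's chuck (80 mm diameter, level with the seated tool; headstock behind it 165 mm high), at least 115 mm from post_seat. Axes as post_seat's.
- clamp (a joint): angle of the clamp arm: 0 = level, about 0.12 = closed on the tool's shank, 2.0 = open, leaning back 0.43 rad away from the post (it starts there). An over-centre spring (about 0.5 N m) throws it to the nearer end once past 1.0; past that it falls shut by itself.
- clamp_hinge (a point): point on the clamp's hinge axis, 110 mm from post_seat along its -y and 26 mm above it, axes as post_seat's. The arm swings in the y-z plane about x, up and over from open (leaning to -y) to closed (lying along +y over the shank's rear end, its brass pad 48 mm from the hinge). The hinge bracket is 42 mm wide and 12 mm higher than the hinge.
- clamp_knob (a point): centre of the black ball (28 mm diameter) at the end of the clamp arm, 101 mm from the hinge axis. The arm is a bar 16 mm wide (along x) and 12 mm thick.
- oiler: copper oil can, 52 mm diameter, 120 mm high, origin under its base; stands in front of the lathe.
- sparechuck: spare chuck, aluminium disc 80 mm diameter, 48 mm high, origin under its base; between the robot and the oil can.
- brush: wooden brush, about 190 mm long and under 25 mm high, lying near the robot's left.
- screwdriver: screwdriver, about 200 mm long, lying behind the lathe.
- spanner: steel spanner, about 180 mm long, lying behind the lathe.
- jar: jar, 64 mm diameter, 80 mm high, at the right, origin under its base.
Mind the look-alikes: they are no part of the job. Of the things shaped like the part that bears polisher, the grey one is meant.

How it is judged:
By the outcome, as a careful person would: the job done as asked, in the order asked, and still so for the second after the job is handed in, with the robot touching nothing.
It also fails if it takes over 72 s, if anything falls off the work surface, if the arm or the gripper's body presses on something with over 40 N, if the wrist force passes 120 N, or if a joint passes its speed limit or range.

## Working session

There is one attempt and no reset: what is moved stays moved. The work goes in short steps, Python scripts to look and compute and a tool call to move; the robot and the scene stay as the last step left them, time stands still between calls to the robot, and variables do not carry over. Pictures are saved under pics/ and viewed, and the job is handed in when it is done.

Besides the shell and the picture viewer there is one more tool, called after ">>>" as a command line: name --argument value ..., lists and objects as JSON in quotes. arm_command: Moves the arm, as the interface text tells. Its arguments: {"type":"object","properties":{"deltas":{"type":"array","items":{"type":"number"}},"hand":{"type":"number"},"grip_force":{"type":"number"}},"required":["deltas"]}

```bash
mkdir -p pics
cat > h.py <<'E'
import numpy as np, cv2
from scipy.spatial.transform import Rotation as R
from bench import r
def save(p,n): cv2.imwrite('pics/'+n+'.png',cv2.cvtColor(p['image'],cv2.COLOR_RGB2BGR))
def ray(p,px,st=None):
    K=np.array(p['intrinsics']);row,col=px
    x=(col-K[0,2])/K[0,0];y=(row-K[1,2])/K[1,1]
    if 'hand_eye' in p:
        t=np.hypot(x,y);d=np.array([x/t*np.sin(t),y/t*np.sin(t),np.cos(t)]) if t>1e-9 else np.array([0,0,1.])
        T=np.eye(4);T[:3,:3]=R.from_quat(st['eef_rot']).as_matrix();T[:3,3]=st['ee_pos'];M=T@np.array(p['hand_eye'])
    else: d=np.array([x,y,1.]);M=np.array(p['world_from_camera'])
    d=M[:3,:3]@d;return M[:3,3],d/np.linalg.norm(d)
def atz(p,px,z,st=None):
    o,d=ray(p,px,st);return o+d*(z-o[2])/d[2]
def tri(rs):
    A=np.zeros((3,3));b=np.zeros(3)
    for o,d in rs:
        P=np.eye(3)-np.outer(d,d);A+=P;b+=P@o
    x=np.linalg.solve(A,b);return x,[np.linalg.norm((np.eye(3)-np.outer(d,d))@(x-o)) for o,d in rs]
def proj(p,X,st=None):
    K=np.array(p['intrinsics'])
    if 'hand_eye' in p:
        T=np.eye(4);T[:3,:3]=R.from_quat(st['eef_rot']).as_matrix();T[:3,3]=st['ee_pos'];M=T@np.array(p['hand_eye'])
    else: M=np.array(p['world_from_camera'])
    c=M[:3,:3].T@(np.array(X)-M[:3,3])
    if 'hand_eye' in p:
        rr=np.hypot(c[0],c[1]);t=np.arctan2(rr,c[2]);u=c[:2]/rr*t
    else:u=c[:2]/c[2]
    return np.array([K[1,1]*u[1]+K[1,2],K[0,0]*u[0]+K[0,2]])
def move(target_pos,target_R=None,st=None):
    """tool-frame shift and rotvec deg from measured pose"""
    st=st or r.read_state();R0=R.from_quat(st['eef_rot'])
    s=R0.inv().apply(np.array(target_pos)-st['ee_pos'])
    a=(R0.inv()*target_R).as_rotvec(degrees=True) if target_R is not None else np.zeros(3)
    return np.round(s,4),np.round(a,2)
E
python3 - <<'E'
from h import *
st=r.read_state();print({k:np.round(v,3) for k,v in st.items()})
for n in ['scene','side','wrist']:
    p=r.camera(n);save(p,n+'0');print(n,np.round(p['intrinsics'],1).tolist(),np.round(p.get('world_from_camera',p.get('hand_eye')),3).tolist())
    for q in ['isolator','isolator_pivot','isolator_tip','polisher_pivot','polisher_tip','borer_mid','borer_tip','spare_mid','post_seat','post_front','chuck_face','clamp_hinge','clamp_knob','oiler','sparechuck','brush','jar']:
        try: print(' ',q,[(np.round(b['centre']).tolist(),round(b['conf'],2)) for b in r.boxes_of(p,q)[:3]])
        except Exception as e: print(q,e)
print(r.read_state()['time'])
E
```

```text
{'time': np.float64(0.0), 'joint_positions': array([-1.177,  0.333, -0.065,  1.461,  0.022,  1.35 , -0.088]), 'joint_vel': array([-0.001,  0.002, -0.   ,  0.002,  0.   , -0.001, -0.   ]), 'joint_torque': array([-1.0000e-03, -6.2324e+01,  2.4000e-02, -3.8992e+01, -6.1000e-02,
        3.9000e-02,  0.0000e+00]), 'ee_pos': array([0.253, 0.571, 0.222]), 'eef_rot': array([ 0.593,  0.385, -0.386, -0.592]), 'ft_force': array([ 0.603, -0.572,  0.062]), 'torque': array([ 0.008, -0.011,  0.01 ]), 'width': np.float64(0.087)}
scene [[409.1, 0.0, 313.7], [0.0, 409.1, 205.3], [0.0, 0.0, 1.0]] [[0.285, 0.789, -0.544, 1.194], [0.959, -0.229, 0.17, -0.178], [0.009, -0.57, -0.822, 1.156], [0.0, 0.0, 0.0, 1.0]]
  isolator [([169.0, 402.0], 0.77), ([316.0, 291.0], 0.45)]
  isolator_pivot [([179.0, 397.0], 0.66), ([307.0, 159.0], 0.38)]
  isolator_tip [([164.0, 404.0], 0.56)]
  polisher_pivot [([201.0, 340.0], 0.93), ([144.0, 418.0], 0.62), ([262.0, 447.0], 0.58)]
  polisher_tip [([249.0, 447.0], 0.64), ([186.0, 337.0], 0.49)]
  borer_mid [([227.0, 244.0], 0.91)]
  borer_tip [([226.0, 246.0], 0.76), ([160
[... 1415 characters left out ...]
amp_knob []
  oiler [([226.0, 341.0], 0.79)]
  sparechuck [([245.0, 352.0], 0.59)]
  brush [([302.0, 313.0], 0.88)]
  jar [([227.0, 316.0], 0.63), ([211.0, 302.0], 0.63), ([165.0, 381.0], 0.4)]
wrist [[309.7, 0.0, 314.8], [0.0, 309.7, 197.1], [0.0, 0.0, 1.0]] [[1.0, 0.001, 0.0, -0.0], [-0.0, -0.259, 0.966, -0.161], [0.001, -0.966, -0.259, 0.07], [0.0, 0.0, 0.0, 1.0]]
  isolator []
  isolator_pivot []
  isolator_tip []
  polisher_pivot [([240.0, 274.0], 0.64)]
  polisher_tip [([299.0, 246.0], 0.84)]
  borer_mid []
  borer_tip []
  spare_mid [([374.0, 43.0], 0.69)]
  post_seat []
  post_front []
  chuck_face []
  clamp_hinge []
  clamp_knob []
  oiler []
  sparechuck []
  brush []
  jar []
2.7
```

View images.

```bash
python3 -c "
import cv2
for n in ['scene0','side0']:
    a=cv2.imread('pics/%s.png'%n);cv2.imwrite('pics/%s_z.png'%n,cv2.resize(a[110:350,120:480],None,fx=2.2,fy=2.2,interpolation=cv2.INTER_CUBIC))
"
```

```text
(no output)
```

View pics/scene0_z.png

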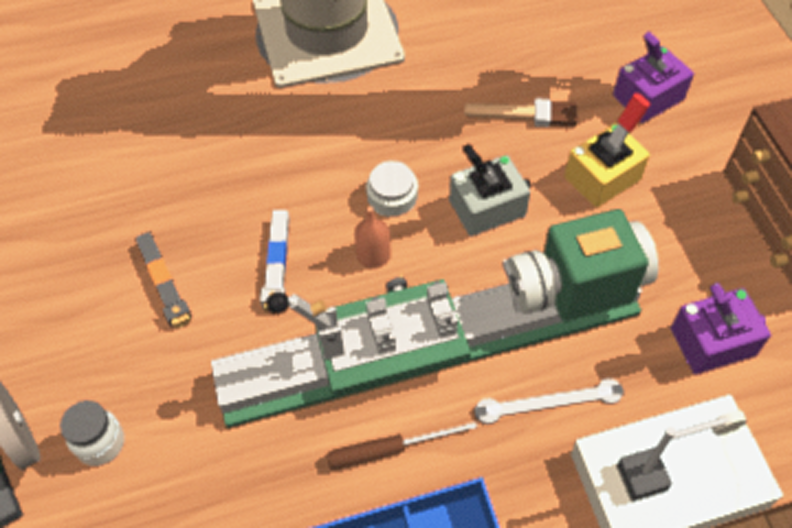

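View pics/side0_z.png

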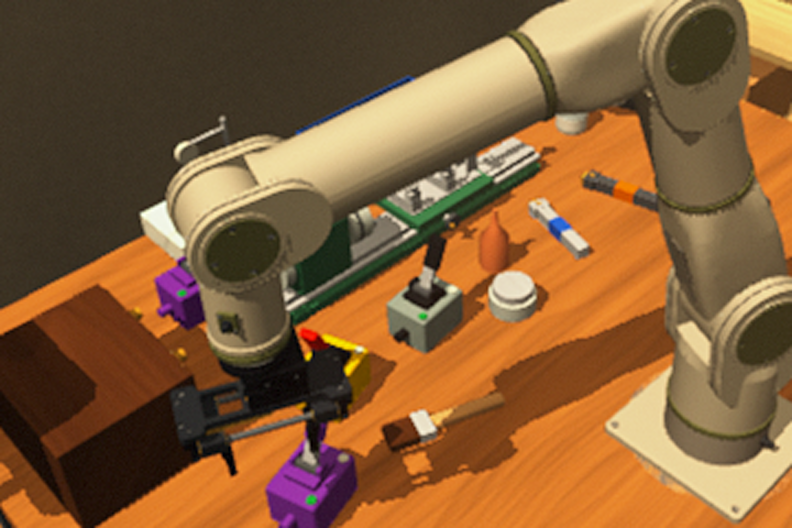

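View pics/wrist0.png

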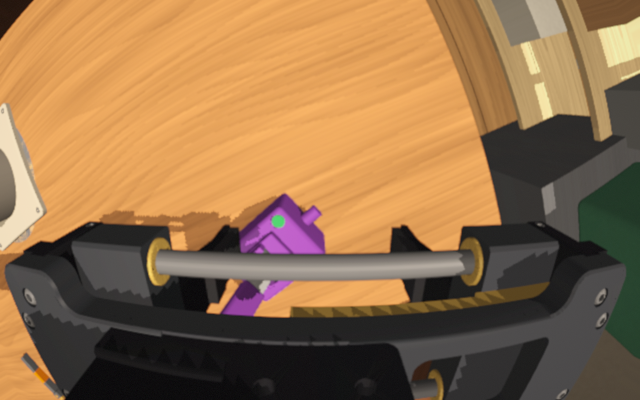

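```bash
cat > z.py <<'E'
import cv2,sys
n,r0,r1,c0,c1=sys.argv[1],*map(int,sys.argv[2:6])
a=cv2.imread('pics/%s.png'%n)[r0:r1,c0:c1];f=min(780/(c1-c0),590/(r1-r0));f=int(f)
b=cv2.resize(a,None,fx=f,fy=f,interpolation=cv2.INTER_CUBIC)
for i in range(0,r1-r0,10):
    cv2.line(b,(0,i*f),(6,i*f),(0,0,255),1);cv2.putText(b,str(r0+i),(8,i*f+4),0,.35,(0,0,0),1)
for i in range(0,c1-c0,10):
    cv2.line(b,(i*f,0),(i*f,6),(0,0,255),1);cv2.putText(b,str(c0+i),(i*f-8,18),0,.35,(0,0,0),1)
cv2.imwrite('pics/%s_%s.png'%(n,sys.argv[6]),b)
E
python3 z.py scene0 150 205 370 425 iso; python3 z.py scene0 200 305 210 340 post
```

```text
(no output)
```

View pics/scene0_iso.png

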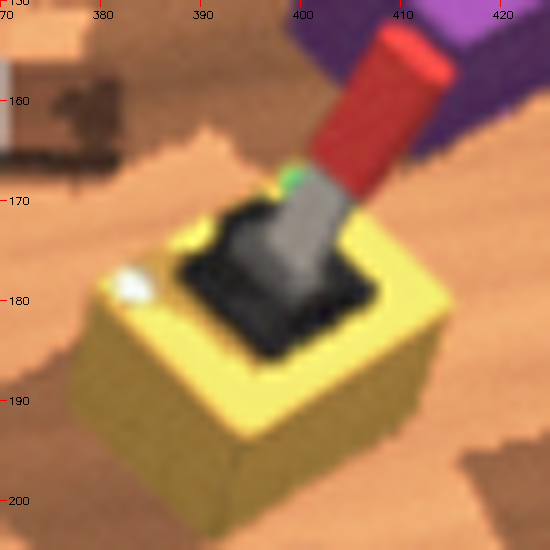

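View pics/scene0_post.png

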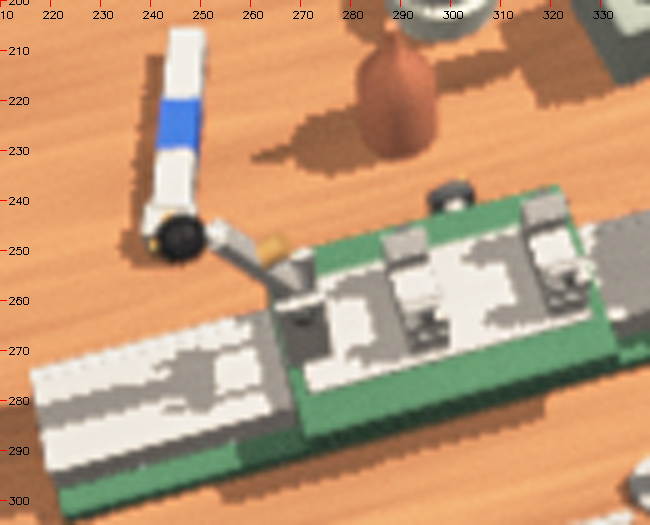

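```bash
cat > m.py <<'E'
from h import *
import pickle
P=dict(intrinsics=None)
E
python3 - <<'E'
from h import *
import pickle
D={}
for n in ['scene','side']:
    p=r.camera(n);D[n]={k:p[k] for k in ('intrinsics','world_from_camera')}
p=r.camera('wrist');D['wrist']={k:p[k] for k in ('intrinsics','hand_eye')}
pickle.dump(D,open('cal.pkl','wb'))
p=D['scene']
f=lambda px,z:np.round(atz(p,px,z),4)
print('corners',[f(c,.07) for c in [(178.5,379.5),(193.8,394.5),(180,415.5),(164,398)]])
print('bottom', f((204,391.5),0))
print('white',f((178.5,383),.07),'green',f((168,399),.07))
print('tip',f((154.5,412),.08+.095*np.cos(.45)))
print('blocks',f((240,319),.121),f((264,327),.121),f((247,291),.121),f((270,297.5),.121))
print('borer: rear',f((206,246.5),.024),'band',f((219.5,246),.024),f((229.5,245),.024),'head', f((241,242.5),.024))
print('knob',f((247,246),.107+.026+.101*np.sin(2.0)))
print('bed', f((274,216.5),.06),f((294,219),.06))
print('chuck top', f((229,326),.107),f((230,333),.147))
E
```

```text
corners [array([0.431, 0.292, 0.07 ]), array([0.5049, 0.3156, 0.07  ]), array([0.471 , 0.4069, 0.07  ]), array([0.3889, 0.378 , 0.07  ])]
bottom [0.4981 0.3203 0.    ]
white [0.4343 0.3034 0.07  ] green [0.4066 0.3741 0.07  ]
tip [0.435  0.3887 0.1655]
blocks [0.6306 0.0155 0.121 ] [0.7108 0.0145 0.121 ] [ 0.6303 -0.0685  0.121 ] [ 0.7054 -0.0696  0.121 ]
borer: rear [ 0.3844 -0.1618  0.024 ] band [ 0.4369 -0.1739  0.024 ] [ 0.4738 -0.1844  0.024 ] head [ 0.5136 -0.2002  0.024 ]
knob [ 0.6543 -0.191   0.2248]
bed [ 0.6229 -0.293   0.06  ] [ 0.6863 -0.2958  0.06  ]
chuck top [0.5926 0.0494 0.107 ] [0.6244 0.0591 0.147 ]
```

```bash
python3 - <<'E'
from h import *
import pickle
D=pickle.load(open('cal.pkl','rb'));p=D['scene']
f=lambda px,z:np.round(atz(p,px,z),3)
st=r.read_state();print(st['time'],np.round(R.from_quat(st['eef_rot']).as_matrix(),3))
b=f((187.5,449),0);print('cab bottom',b)
for h in (.1,.15,.2,.25,.3,.35):print(h,proj(p,[b[0],b[1],h]))
print('purple top corners z.07',[f((110+y/2.2,120+x/2.2),.07) for x,y in [(617,75),(645,98),(690,72),(660,45)]])
print('grey', [f((110+y/2.2,120+x/2.2),.07) for x,y in [(450,185),(475,210),(527,190),(500,160)]])
print('oiler',f((218+10,284),0.02),'spchuck',f((196,298),.04))
E
python3 z.py scene0 120 220 380 500 cab
```

```text
2.85 [[ 0.405  0.    -0.914]
 [ 0.914  0.     0.405]
 [ 0.    -1.     0.   ]]
cab bottom [0.489 0.545 0.   ]
0.1 [169.53509031 457.36311698]
0.15 [159.68743189 461.93616575]
0.2 [149.21330056 466.80013558]
0.25 [138.05095137 471.98369954]
0.3 [126.13024963 477.51942673]
0.35 [113.37119591 483.44446722]
purple top corners z.07 [array([0.304, 0.424, 0.07 ]), array([0.363, 0.447, 0.07 ]), array([0.331, 0.543, 0.07 ]), array([0.261, 0.521, 0.07 ])]
grey [array([0.442, 0.093, 0.07 ]), array([0.495, 0.115, 0.07 ]), array([0.483, 0.201, 0.07 ]), array([0.418, 0.181, 0.07 ])]
oiler [ 0.501 -0.062  0.02 ] spchuck [0.404 0.012 0.04 ]
```

View pics/scene0_cab.png

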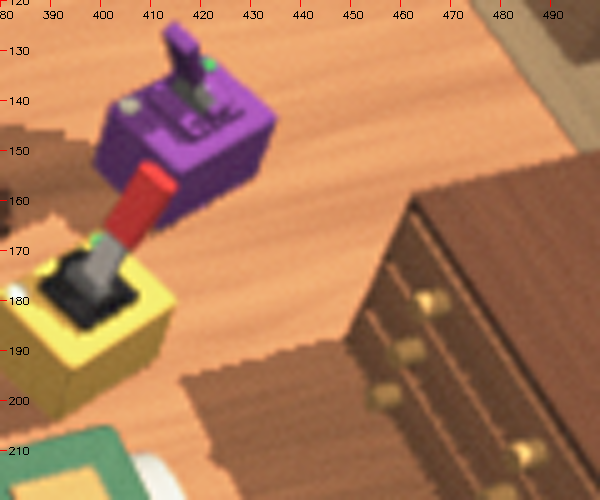

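```bash
cat >> h.py <<'E'
def down(th): # tool pointing down, jaw x at yaw th deg
    t=np.radians(th);x=np.array([np.cos(t),np.sin(t),0]);y=np.array([0,0,-1.]);return R.from_matrix(np.stack([x,y,np.cross(x,y)],1))
E
python3 - <<'E'
from h import *
y=np.array([-.334,.943]);pv=np.array([.449,.348])
st=dict(ee_pos=np.array([.253,.572,.223]),eef_rot=r.read_state()['eef_rot'])
print(move([*(pv+y*.08),.2],down(19.5),st))
E
```

```text
(array([-0.0673,  0.023 , -0.2149]), array([-0.  , 46.62,  0.  ]))
```

>>> arm_command --deltas '[-0.013, 0, -0.043, 0, 9.3, 0, -0.027, 0, -0.086, 0, 18.6, 0, -0.04, 0, -0.129, 0, 27.9, 0, -0.054, 0.005, -0.172, 0, 37.2, 0, -0.067, 0.023, -0.215, 0, 46.6, 0, -0.067, 0.023, -0.215, 0, 46.6, 0]' --hand 0 --grip_force 20

```text
time: 3.6
ee_pos: [0.4254, 0.4192, 0.1983]
eef_rot: [0.698, 0.117, -0.117, -0.696]
ft_force: [-1.0, 0.2, 0.1]
width: 0.0352
```

```bash
python3 - <<'E'
from h import *
st=r.read_state();print(st['ee_pos'],st['time'],st['joint_positions'].round(2),st['width'])
p=r.camera('wrist');save(p,'w1')
p=r.camera('side');save(p,'side1')
y=np.array([-.334,.943]);pv=np.array([.449,.348])
for d,z in [(.075,.135),(.0,.135),(-.05,.135)]:print(move([*(pv+y*d),z],down(19.5),st))
E
python3 z.py side1 150 300 210 400 a
```

```text
[0.42544295 0.41921604 0.19834566] 3.6 [-0.98  0.28  0.15  1.58 -0.04  1.28 -0.49] 0.035202129585931
(array([-0.0015,  0.0633,  0.0002]), array([ 0.16, -0.46, -0.05]))
(array([-0.0009,  0.0636, -0.0748]), array([ 0.16, -0.46, -0.05]))
(array([-0.0005,  0.0637, -0.1249]), array([ 0.16, -0.46, -0.05]))
```

View pics/w1.png

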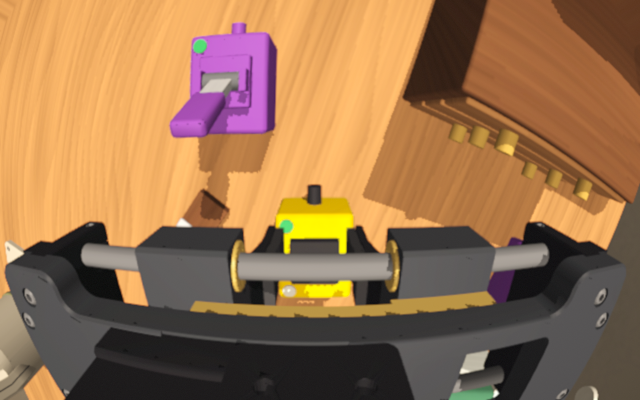

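View pics/side1_a.png

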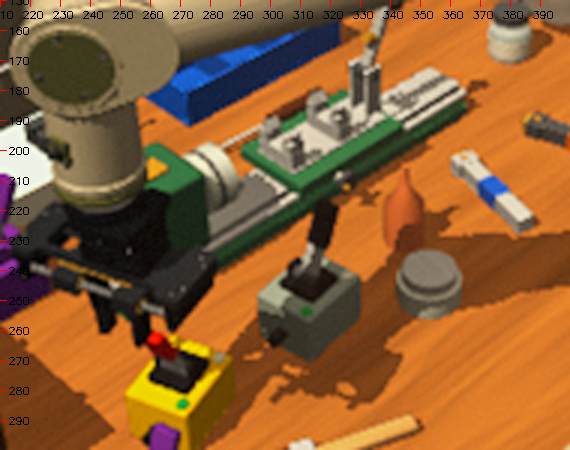

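>>> arm_command --deltas '[-0.001, 0.03, 0.0, 0, 0, 0, -0.001, 0.063, 0, 0, 0, 0, -0.001, 0.063, -0.02, 0, 0, 0, -0.001, 0.063, -0.045, 0, 0, 0, -0.001, 0.063, -0.065, 0, 0, 0, -0.001, 0.063, -0.083, 0, 0, 0, -0.001, 0.063, -0.083, 0, 0, 0, -0.001, 0.04, -0.07, 0, 0, 0]' --hand 0

```text
time: 4.7
ee_pos: [0.4445, 0.3551, 0.1582]
eef_rot: [0.698, 0.118, -0.12, -0.696]
ft_force: [-0.7, 0.6, 0.9]
width: 0.0003
```

```bash
python3 - <<'E'
from h import *
p=r.camera('scene');save(p,'s2')
p=r.camera('side');save(p,'side2')
st=r.read_state();print(st['ee_pos'],st['time'],st['joint_positions'].round(2),st['width'])
E
python3 z.py s2 120 220 340 480 a;python3 z.py side2 220 320 230 350 a
```

```text
[0.44489807 0.35905576 0.16149285] 4.8 [-0.91  0.25  0.18  1.7  -0.05  1.19 -0.38] 0.00045264551922721065
```

View pics/s2_a.png

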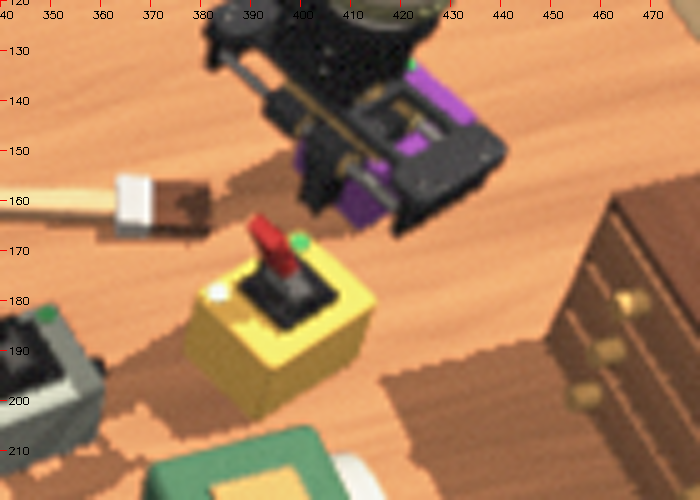

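View pics/side2_a.png

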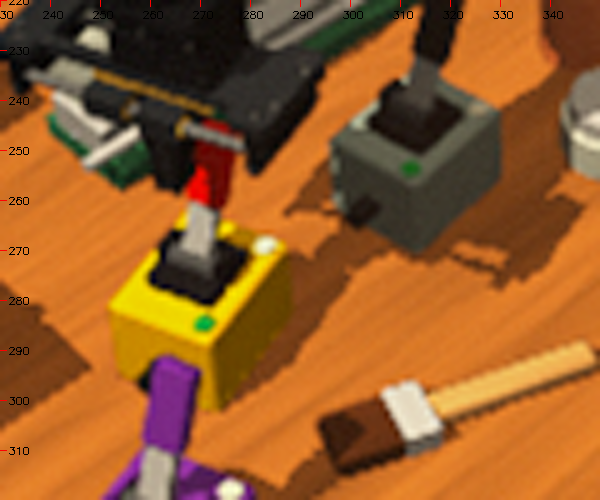

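Run:
```python
from h import *
import pickle
D=pickle.load(open('cal.pkl','rb'))
y=np.array([-.334,.943]);pv=np.array([.449,.348])
for a in (0,.2,.45,.9):
    q=a-.45;X=[*(pv+y*.095*np.sin(q)),.08+.095*np.cos(q)]
    print(a,proj(D['scene'],X).round(1),proj(D['side'],X).round(1))
```

```text
0 [166.1 392.5] [244.3 274.5]
0.2 [162.2 397.1] [246.2 271.4]
0.45 [158.3 402.7] [250.2 267.4]
0.9 [154.6 411.5] [260.9 260.5]
```

Run:
```python
from h import *
st=r.read_state()
for pos,th in [((.4449,.359,.24),19.5),((.45,-.179,.24),-106)]:print(move(pos,down(th),st))
```

```text
(array([ 0.0002, -0.0785,  0.0001]), array([-0.1 ,  0.14,  0.14]))
(array([-0.1758, -0.0798, -0.5083]), array([-2.1000e-01,  1.2564e+02, -3.0000e-02]))
```

>>> arm_command --deltas '[0, -0.05, 0, 0, 10, 0, -0.012, -0.08, -0.035, 0, 20.5, 0, -0.033, -0.08, -0.095, 0, 31, 0, -0.054, -0.08, -0.155, 0, 41.5, 0, -0.075, -0.08, -0.215, 0, 52, 0, -0.095, -0.08, -0.275, 0, 62.5, 0, -0.116, -0.08, -0.335, 0, 73, 0, -0.137, -0.08, -0.395, 0, 83.5, 0]' --hand 1

```text
time: 5.8
ee_pos: [0.4472, -0.0571, 0.2391]
eef_rot: [-0.599, 0.376, -0.376, 0.599]
ft_force: [1.3, 0.2, -0.5]
width: 0.0727
```

Run:
```python
from h import *
st=r.read_state();print(st['ee_pos'],st['time'],st['joint_positions'].round(2),st['width'])
# commanded
print(move((.45,-.179,.24),down(-106),st))
```

```text
[ 0.44719611 -0.057138    0.2390782 ] 5.8 [-0.58 -0.11  0.57  1.9   0.06  1.34 -1.15] 0.07266198704575405
(array([ 0.111 , -0.0009, -0.0503]), array([ 1.00e-02,  4.17e+01, -1.00e-02]))
```

>>> arm_command --deltas '[0.027, 0, -0.0125, 0, 10.5, 0, 0.054, 0, -0.025, 0, 21, 0, 0.08, 0, -0.037, 0, 31.5, 0, 0.107, 0, -0.05, 0, 41.7, 0, 0.107, 0, -0.05, 0, 41.7, 0]'

```text
time: 6.42
ee_pos: [0.449, -0.1754, 0.239]
eef_rot: [0.426, -0.565, 0.565, -0.425]
ft_force: [0.5, 0.7, -0.1]
width: 0.087
```

```bash
python3 - <<'E'
from h import *
st=r.read_state();print(st['ee_pos'],st['time'],st['joint_positions'].round(2),st['width'])
import pickle
pickle.dump(st,open('st3.pkl','wb'))
p=r.camera('wrist');save(p,'w3')
p=r.camera('scene');save(p,'s3')
p=r.camera('side');save(p,'side3')
E
python3 z.py side3 150 280 220 400 a
```

```text
[ 0.44899819 -0.1754382   0.23895876] 6.425 [-0.43 -0.03  0.7   1.83  0.02  1.33 -1.58] 0.08700443733329873
```

View pics/w3.png

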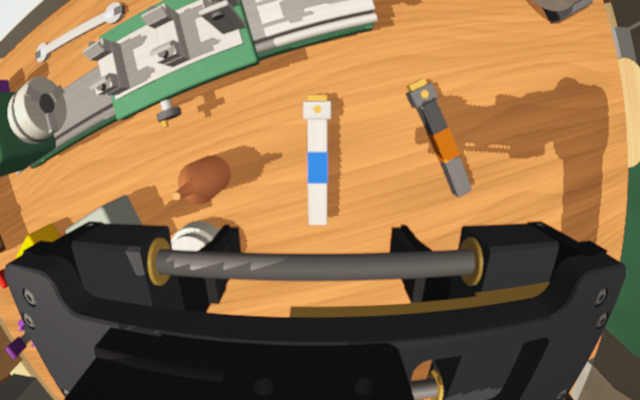

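View pics/side3_a.png

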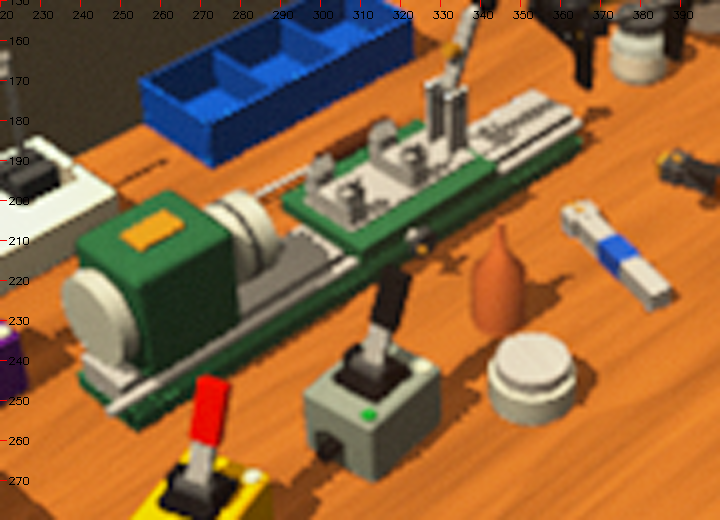

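View pics/s3.png

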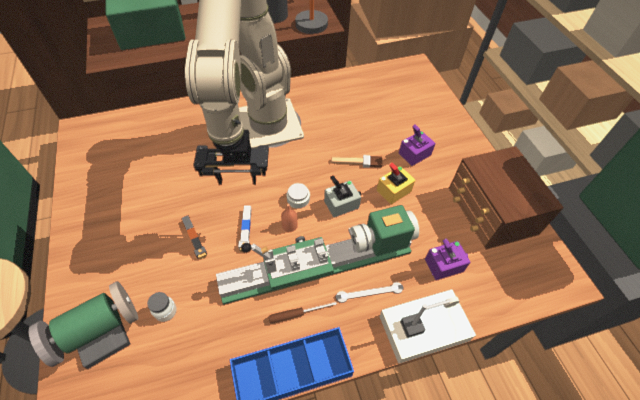

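```bash
python3 z.py w3 85 235 280 350 b; python3 z.py w3 0 110 60 270 p
python3 - <<'E'
from h import *
import pickle
D=pickle.load(open('cal.pkl','rb'));p=D['wrist'];st=pickle.load(open('st3.pkl','rb'))
f=lambda px,z:np.round(atz(p,px,z,st),4)
print('rear',f((224,317.5),.024),'band',f((152,317.5),.024),f((183.5,317.5),.024),'mid',f((168,317.5),.024))
print('front head',f((101,317),.024))
E
```

```text
rear [ 0.3837 -0.1608  0.024 ] band [ 0.4732 -0.1861  0.024 ] [ 0.4352 -0.1753  0.024 ] mid [ 0.4541 -0.1807  0.024 ]
front head [ 0.5332 -0.2025  0.024 ]
```

View pics/w3_b.png

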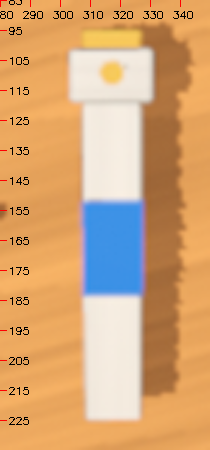

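View pics/w3_p.png

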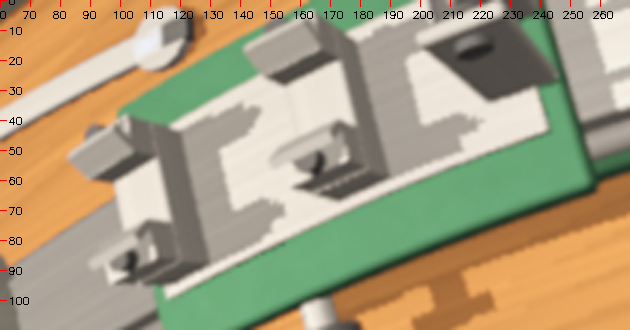

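Run:
```python
from h import *
st=r.read_state();print(st['ee_pos'])
for z in (.06,.005): print(move((.4543,-.180,z),down(-105.6),st))
```

```text
[ 0.44965938 -0.17239669  0.23905867]
(array([0.0061, 0.1791, 0.0067]), array([0.05, 0.07, 0.  ]))
(array([0.0061, 0.2341, 0.0067]), array([0.05, 0.07, 0.  ]))
```

>>> arm_command --deltas '[0.003, 0.05, 0.003, 0, 0, 0, 0.006, 0.11, 0.0067, 0, 0, 0, 0.006, 0.165, 0.0067, 0, 0, 0, 0.006, 0.2, 0.0067, 0, 0, 0, 0.006, 0.2, 0.0067, 0, 0, 0]'

```text
time: 7.2
ee_pos: [0.4528, -0.1795, 0.0375]
eef_rot: [-0.429, 0.564, -0.562, 0.426]
ft_force: [0.3, -1.1, 0.6]
width: 0.0867
```

Run:
```python
from h import *
p=r.camera('side');
st=r.read_state();print(st['ee_pos'],st['time'])
p=r.camera('wrist');save(p,'w4')
print(move((.4543,-.180,.005),down(-105.6),st))
```

```text
[ 0.45421376 -0.18012656  0.03938882] 7.25
(array([-0.0002,  0.0344,  0.0001]), array([0.11, 0.02, 0.03]))
```

View pics/w4.png

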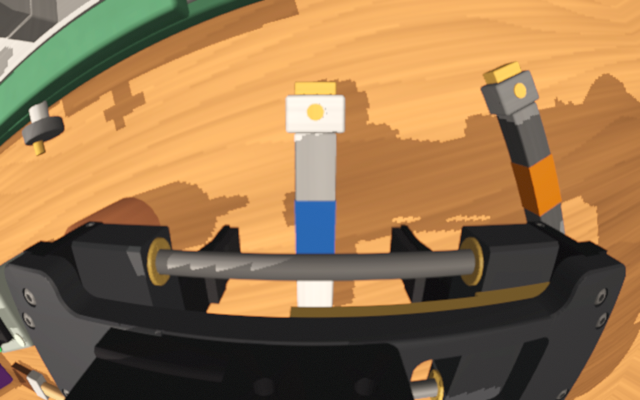

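>>> arm_command --deltas '[0, 0.017, 0, 0, 0, 0, 0, 0.034, 0, 0, 0, 0, 0, 0.034, 0, 0, 0, 0]'

```text
time: 7.68
ee_pos: [0.4536, -0.1805, 0.0043]
eef_rot: [-0.428, 0.564, -0.563, 0.427]
ft_force: [0.2, -0.8, 0.4]
width: 0.087
```

>>> arm_command --deltas '[0, 0, 0, 0, 0, 0, 0, 0, 0, 0, 0, 0, 0, 0, 0, 0, 0, 0, 0, 0, 0, 0, 0, 0, 0, 0, 0, 0, 0, 0, 0, 0, 0, 0, 0, 0]' --hand 0 --grip_force 45

```text
time: 8.43
ee_pos: [0.4546, -0.1807, 0.0055]
eef_rot: [-0.427, 0.564, -0.563, 0.427]
ft_force: [0.5, -0.5, 0.2]
width: 0.035
```

>>> arm_command --deltas '[0, 0, 0, 0, 0, 0, 0, 0, 0, 0, 0, 0]'

```text
time: 8.68
ee_pos: [0.4546, -0.1807, 0.0055]
eef_rot: [-0.427, 0.564, -0.563, 0.427]
ft_force: [-0.2, 0.7, -0.3]
width: 0.024
```

Run:
```python
from h import *
st=r.read_state();print(st['time'])
print(move((.4546,-.1807,.26),down(-105.6),st))
print(move((.665,-.045,.26),down(0),st))
```

```text
8.675
(array([-0.    , -0.2545, -0.    ]), array([ 0.  , -0.07, -0.01]))
(array([-0.1875, -0.2545,  0.1659]), array([-0.0000e+00, -1.0567e+02, -1.0000e-02]))
```

>>> arm_command --deltas '[0, -0.03, 0, 0, 0, 0, 0, -0.08, 0, 0, 0, 0, 0, -0.14, 0, 0, 0, 0, 0, -0.2, 0, 0, 0, 0, 0, -0.25, 0, 0, 0, 0]'

```text
time: 9.3
ee_pos: [0.454, -0.1808, 0.2572]
eef_rot: [-0.427, 0.564, -0.563, 0.427]
ft_force: [1.0, -0.0, -5.9]
width: 0.0235
```

>>> arm_command --deltas '[-0.018, 0, 0.015, 0, -10, 0, -0.036, 0, 0.03, 0, -20, 0, -0.054, 0, 0.046, 0, -30, 0, -0.072, 0, 0.062, 0, -40, 0, -0.09, 0, 0.08, 0, -50, 0, -0.11, 0, 0.097, 0, -60, 0, -0.126, 0, 0.112, 0, -70, 0, -0.145, 0, 0.128, 0, -80, 0]'

```text
time: 10.3
ee_pos: [0.6169, -0.0755, 0.2542]
eef_rot: [0.69, -0.156, 0.154, -0.69]
ft_force: [1.1, 0.5, -5.0]
width: 0.0237
```

Run:
```python
from h import *
st=r.read_state();print(st['time'],st['joint_positions'].round(2))
print(move((.665,-.045,.257),down(0),st))
```

```text
10.3 [-0.4   0.34  0.59  1.45 -0.19  1.41 -0.25]
(array([ 0.0303, -0.0029,  0.0481]), array([  0.04, -25.37,  -0.13]))
```

>>> arm_command --deltas '[0.01, 0, 0.016, 0, -8.5, 0, 0.02, 0, 0.032, 0, -17, 0, 0.03, 0, 0.048, 0, -25.4, 0, 0.03, 0, 0.048, 0, -25.4, 0, 0.03, 0, 0.048, 0, -25.4, 0]'

```text
time: 10.92
ee_pos: [0.6642, -0.0462, 0.2547]
eef_rot: [0.707, -0.003, 0.002, -0.707]
ft_force: [0.4, 0.3, -6.1]
width: 0.0233
```

```bash
python3 - <<'E'
from h import *
import pickle
p=r.camera('side');save(p,'side5')
p=r.camera('scene');save(p,'s5')
st=r.read_state();print(st['ee_pos'],st['eef_rot'],st['time'],st['joint_positions'].round(2))
p=r.camera('wrist');save(p,'w5')
pickle.dump(st,open('st5.pkl','wb'))
for q in ['post_seat','post_front','clamp_hinge','clamp_knob','borer_mid','chuck_face']:
    print(q,[(b['centre'],round(b['conf'],2)) for b in r.boxes_of(p,q)[:2]])
E
python3 z.py side5 140 250 270 400 a; python3 z.py s5 200 300 230 360 a
```

```text
[ 0.66424935 -0.04621986  0.25530683] [ 0.70717714 -0.00281005  0.00229156 -0.70702712] 11.025 [-0.35  0.44  0.5   1.31 -0.21  1.44  0.13]
post_seat [([33.2, 118.7], 0.73), ([172.2, 271.3], 0.69)]
post_front [([168.9, 273.2], 0.94)]
clamp_hinge [([171.5, 271.7], 0.78)]
clamp_knob [([171.6, 274.6], 0.2)]
borer_mid [([164.3, 315.3], 0.72)]
chuck_face [([115.7, 276.8], 0.64)]
```

View pics/w5.png

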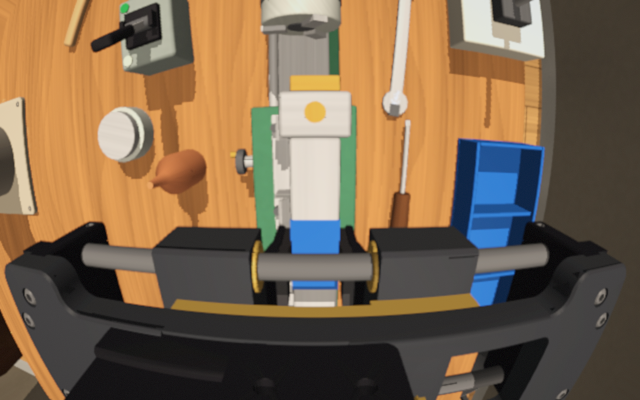

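View pics/side5_a.png

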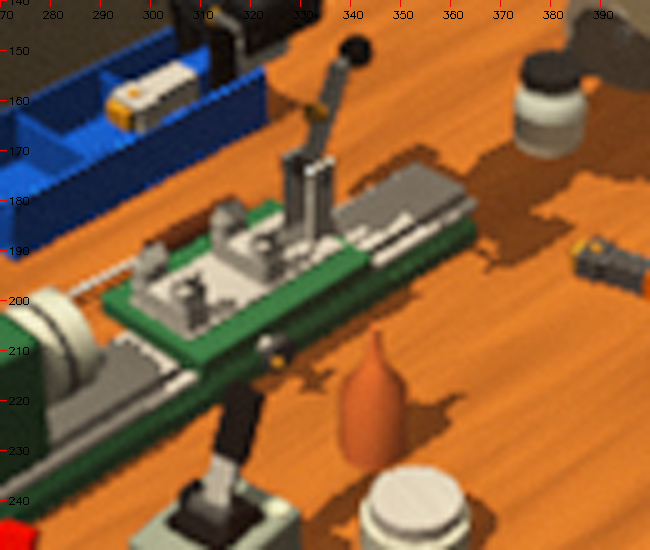

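View pics/s5_a.png

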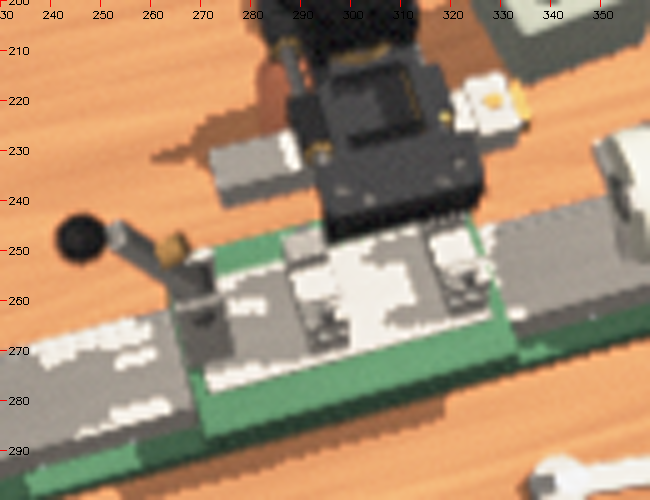

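```bash
cat > ov.py <<'E'
from h import *
import pickle,sys
D=pickle.load(open('cal.pkl','rb'));st3=pickle.load(open('st3.pkl','rb'))
def tow(S,psi,q):
    c,s=np.cos(psi),np.sin(psi);q=np.asarray(q,float);return np.array([S[0]+c*q[0]-s*q[1],S[1]+s*q[0]+c*q[1],.107+q[2]])
def segs():
    L=[]
    for a,b in ((.03,.054),(-.054,-.03)):
        prof=[(-.031,-.036),(-.031,.014),(-.02,.014),(-.014,.004),(-.014,-.012),(.014,-.012),(.014,.004),(.02,.014),(.031,.014),(.031,-.036)]
        for y in (a,b):
            for i in range(len(prof)-1): L.append(((prof[i][0],y,prof[i][1]),(prof[i+1][0],y,prof[i+1][1])))
        for p in prof: L.append(((p[0],a,p[1]),(p[0],b,p[1])))
    L.append(((0,-.11,.026),(0,-.11+.101*np.cos(2),.026+.101*np.sin(2))))
    for x in (-.021,.021): L.append(((x,-.11,-.036),(x,-.11,.038)))
    L.append(((-.021,-.11,.038),(.021,-.11,.038)))
    return L
def overlay(img,p,st,S,psi,win,out):
    r0,r1,c0,c1=win;f=int(min(780/(c1-c0),590/(r1-r0)))
    b=cv2.resize(cv2.imread('pics/%s.png'%img)[r0:r1,c0:c1],None,fx=f,fy=f,interpolation=cv2.INTER_CUBIC)
    for A,B in segs():
        u=[proj(p,tow(S,psi,q),st) for q in (A,B)]
        u=[(int((v[1]-c0+.5)*f),int((v[0]-r0+.5)*f)) for v in u]
        cv2.line(b,u[0],u[1],(255,0,255),1,cv2.LINE_AA)
    cv2.imwrite('pics/%s.png'%out,b)
if __name__=='__main__':
    S=(float(sys.argv[1]),float(sys.argv[2]));psi=np.radians(float(sys.argv[3]));t=sys.argv[4]
    overlay('scene0',D['scene'],None,S,psi,(225,305,230,340),'ovs'+t)
    overlay('side5',D['side'],None,S,psi,(140,220,280,380),'ovd'+t)
    overlay('w3',D['wrist'],st3,S,psi,(0,110,60,270),'ovw'+t)
E
python3 - <<'E'
from ov import *
x,e=tri([ray(D['scene'],(247,246)),ray(D['side'],(150.2,341.5))]);print('knob',x,e)
E
python3 ov.py .667 -.035 0 1
```

```text
knob [ 0.65043333 -0.19080478  0.21768835] [np.float64(0.00036240928948394984), np.float64(0.0003624092894839186)]
```

View pics/ovs1.png

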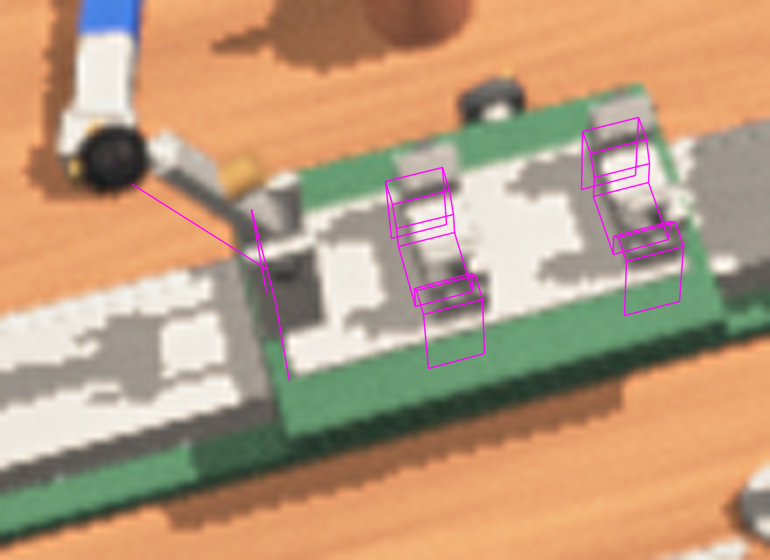

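View pics/ovd1.png

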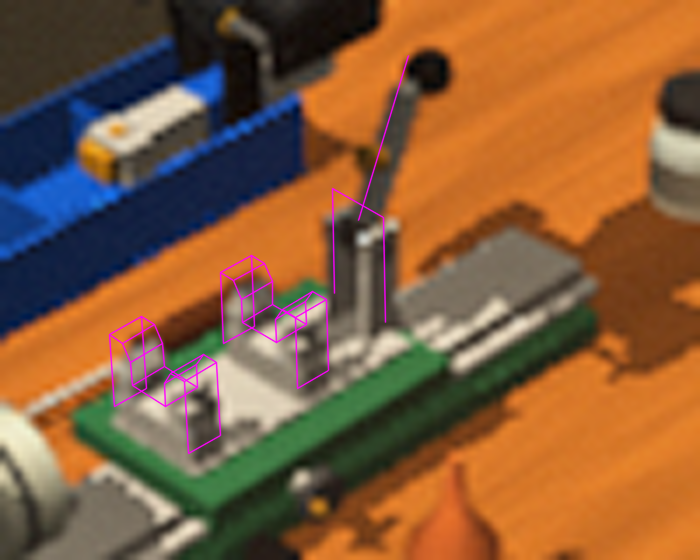

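View pics/ovw1.png

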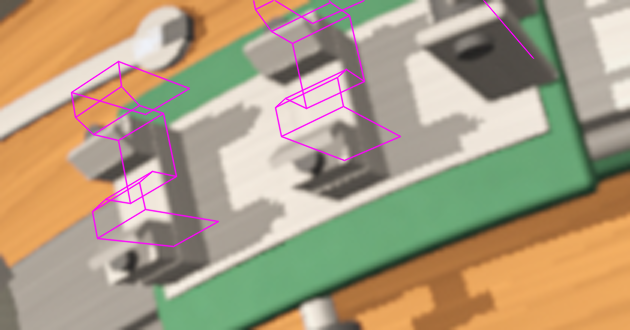

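```bash
python3 ov.py .654 -.032 -1 2
```

```text
(no output)
```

View pics/ovs2.png

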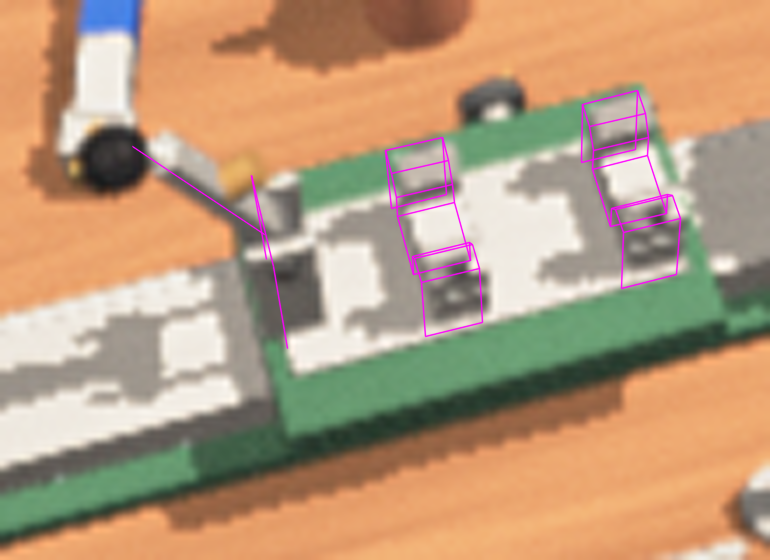

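View pics/ovd2.png

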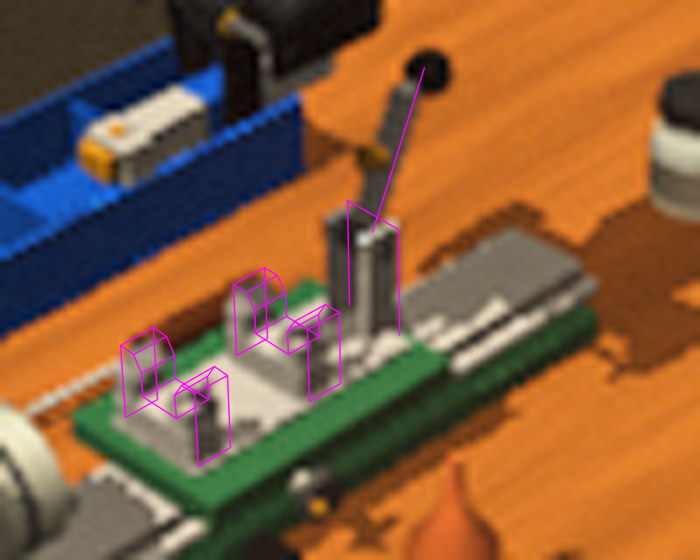

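View pics/ovw2.png

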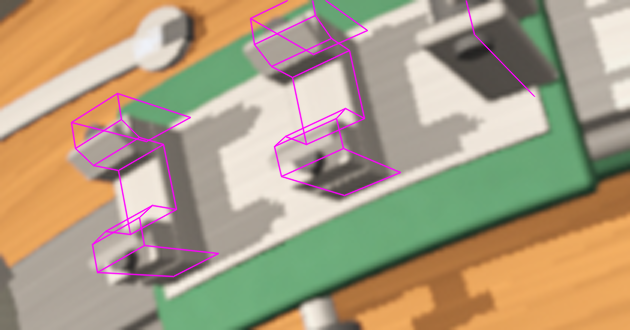

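>>> arm_command --deltas '[-0.03, -0.03, -0.03, 0, 0, 0, -0.065, -0.035, -0.08, 0, 0, 0, -0.065, -0.035, -0.08, 0, 0, 0, -0.065, -0.035, -0.08, 0, 0, 0]'

```text
time: 11.88
ee_pos: [0.5995, -0.125, 0.2907]
eef_rot: [-0.707, 0.002, -0.002, 0.707]
ft_force: [1.0, 0.6, -4.8]
width: 0.0236
```

Run:
```python
from h import *
import pickle
st=r.read_state()
p=r.camera('wrist');save(p,'w6');st=r.read_state();print(st['ee_pos'],st['eef_rot'],st['time'])
p=r.camera('wrist');save(p,'w6');
pickle.dump(st,open('st6.pkl','wb'))
```

```text
[ 0.59975937 -0.12415191  0.29037308] [-0.70681103  0.00136854 -0.00139017  0.70739972] 11.925
```

View pics/w6.png

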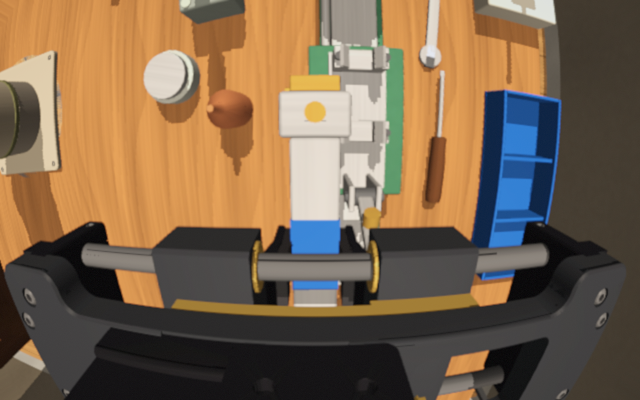

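>>> arm_command --deltas '[-0.05, 0, -0.01, 0, 0, 0, -0.05, 0, -0.01, 0, 0, 0, -0.05, 0, -0.01, 0, 0, 0]'

```text
time: 12.35
ee_pos: [0.55, -0.1339, 0.2906]
eef_rot: [-0.707, 0.001, -0.001, 0.707]
ft_force: [-0.6, 0.1, -5.4]
width: 0.0237
```

```bash
python3 - <<'E'
from h import *
import pickle
p=r.camera('wrist');st=r.read_state();print(st['ee_pos'],st['eef_rot'],st['time'])
p=r.camera('wrist');save(p,'w7');
pickle.dump(st,open('st7.pkl','wb'))
from ov import *
overlay('w7',D['wrist'],st,(.654,-.032),np.radians(-1),(20,250,300,480),'ov7')
E
python3 z.py w7 20 240 320 480 a
```

```text
[ 0.55026004 -0.13379401  0.2905509 ] [-0.70703142  0.00093836 -0.00125109  0.70718041] 12.4
```

View pics/w7_a.png

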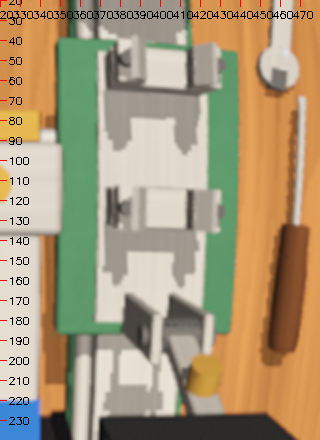

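View pics/ov7.png

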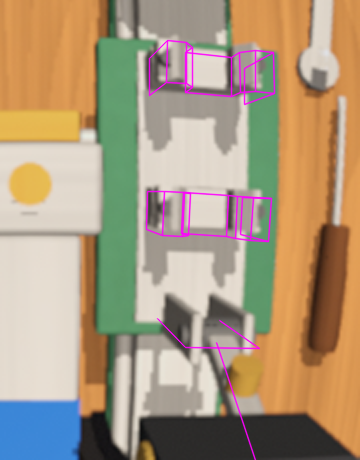

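```bash
python3 z.py w7 30 145 365 440 b
python3 - <<'E'
import cv2
for i,(r0,r1) in enumerate([(35,75),(105,140)]):
    a=cv2.imread('pics/w7.png')[r0:r1,360:440]
    b=cv2.resize(a,None,fx=9,fy=9,interpolation=cv2.INTER_CUBIC)
    for k in range(0,r1-r0,5): cv2.putText(b,str(r0+k),(0,k*9+4),0,.35,(0,0,255),1)
    for k in range(0,80,5): cv2.putText(b,str(360+k),(k*9-8,10),0,.35,(0,0,255),1);cv2.line(b,(k*9,12),(k*9,16),(0,0,255),1)
    cv2.imwrite('pics/w7_c%d.png'%i,b)
E
```

```text
(no output)
```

View pics/w7_c0.png

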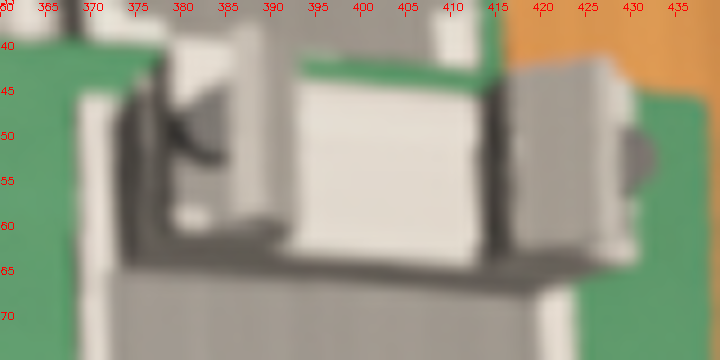

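View pics/w7_c1.png

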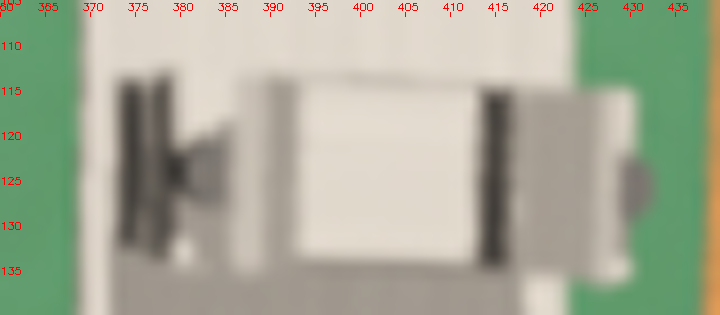

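Run:
```python
from ov import *
st=pickle.load(open('st7.pkl','rb'));p=D['wrist'];f=lambda r,c,z=.095:np.round(atz(p,(r,c),z,st),4)
print('R floor corners y+54,+30,-30,-54',f(44.5,413.2),f(64.8,413.2),f(114.2,412.8),f(134.3,412.8))
print('L floor at edge',f(42.8,393.3),f(63,393),f(113,393),f(133.3,392.8))
print('R lip top outer z.121',f(42,427,.121),f(63,427.5,.121),f(115,428,.121),f(136,428,.121))
print('L lip top z.121',f(37.5,386,.121),f(60,386,.121),f(113.5,386,.121),f(135,386,.121))
print('carriage L edge z?',f(45,368.5,.071),f(140,369,.071))
```

```text
R floor corners y+54,+30,-30,-54 [0.6666 0.0264 0.095 ] [0.6661 0.0011 0.095 ] [ 0.666  -0.0584  0.095 ] [ 0.6668 -0.0824  0.095 ]
L floor at edge [0.642  0.0263 0.095 ] [0.6413 0.0014 0.095 ] [ 0.6415 -0.0581  0.095 ] [ 0.6419 -0.0821  0.095 ]
R lip top outer z.121 [0.6745 0.0246 0.121 ] [6.746e-01 1.000e-04 1.210e-01] [ 0.6756 -0.0586  0.121 ] [ 0.6765 -0.0821  0.121 ]
L lip top z.121 [0.6273 0.0252 0.121 ] [ 6.269e-01 -5.000e-04  1.210e-01] [ 0.6271 -0.0594  0.121 ] [ 0.6276 -0.0828  0.121 ]
carriage L edge z? [0.6166 0.0272 0.071 ] [ 0.6177 -0.0925  0.071 ]
```

```bash
python3 z.py w7 70 250 270 370 t
python3 - <<'E'
from ov import *
p=D['wrist']
st=dict(ee_pos=np.zeros(3),eef_rot=np.array([0,0,0,1.]))
def fy(r,c,y):
    o,d=ray(p,(r,c),st);return np.round(o+d*(y-o[1])/d[1],4)
for nm,rc in dict(bandL=(220.5,291.5),bandR=(220.5,340),headfrontL=(91,279.5),headfrontR=(91,351),headbackL=(136,279),headbackR=(136,350.5),cut=(76,315)).items(): print(nm,fy(*rc,-.0185))
E
```

```text
bandL [-0.0114 -0.0185  0.0201]
bandR [ 0.0124 -0.0185  0.0202]
headfrontL [-0.0161 -0.0185  0.0821]
headfrontR [ 0.0165 -0.0185  0.0822]
headbackL [-0.0165 -0.0185  0.0612]
headbackR [ 0.0165 -0.0185  0.0612]
cut [ 0.0001 -0.0185  0.0889]
```

View pics/w7_t.png

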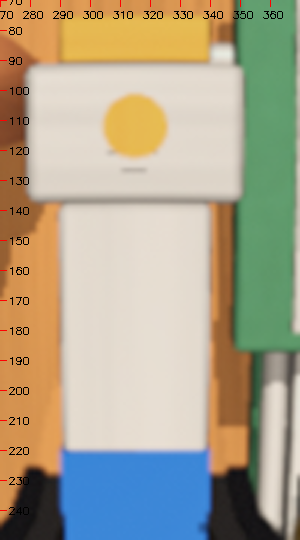

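Run:
```python
from h import *
st=r.read_state();print(st['ee_pos'],st['time'])
for z in (.29,.16): print(move((.6525,-.0283,z),down(0),st))
```

```text
[ 0.55030259 -0.13391353  0.29047103] 12.45
(array([0.1019, 0.0005, 0.1059]), array([ 0.  , -0.18,  0.01]))
(array([0.1018, 0.1305, 0.1059]), array([ 0.  , -0.18,  0.01]))
```

>>> arm_command --deltas '[0.03, 0, 0.03, 0, 0, 0, 0.065, 0, 0.068, 0, -0.2, 0, 0.102, 0, 0.106, 0, -0.2, 0, 0.102, 0.03, 0.106, 0, -0.2, 0, 0.102, 0.08, 0.106, 0, -0.2, 0, 0.102, 0.13, 0.106, 0, -0.2, 0, 0.102, 0.13, 0.106, 0, -0.2, 0]'

```text
time: 13.32
ee_pos: [0.6498, -0.0283, 0.1561]
eef_rot: [0.707, -0.003, -0.003, -0.707]
ft_force: [0.1, -0.4, -5.6]
width: 0.0238
```

Run:
```python
from h import *
import pickle
p=r.camera('side');save(p,'side8')
st=r.read_state();print(st['ee_pos'],st['eef_rot'],st['time'])
p=r.camera('wrist');save(p,'w8');pickle.dump(st,open('st8.pkl','wb'))
print(move((.6525,-.0283,.100),down(0),st))
from ov import *
overlay('w8',D['wrist'],st,(.6525,-.0283),0,(30,290,200,430),'ov8')
```

```text
[ 0.6516537  -0.02875701  0.15967672] [ 0.70723329 -0.00120787 -0.00087019 -0.70697868] 13.375
(array([0.001 , 0.0597, 0.0005]), array([ 0.02, -0.03, -0.17]))
```

View pics/ov8.png

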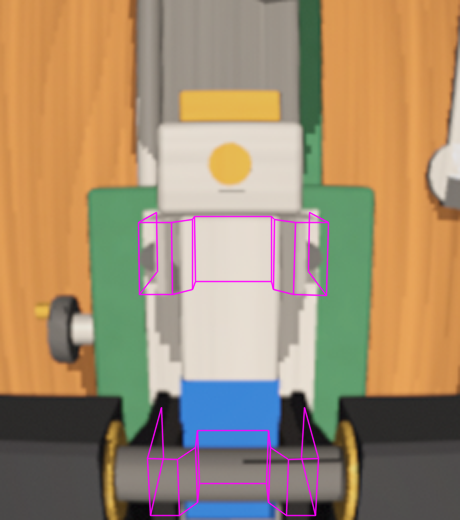

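>>> arm_command --deltas '[0.001, 0.018, 0, 0, 0, 0, 0.001, 0.034, 0, 0, 0, 0, 0.001, 0.046, 0, 0, 0, 0, 0.001, 0.054, 0, 0, 0, 0, 0.001, 0.059, 0, 0, 0, 0, 0.001, 0.06, 0, 0, 0, 0, 0.001, 0.06, 0, 0, 0, 0]'

```text
time: 14.3
ee_pos: [0.6532, -0.0294, 0.1009]
eef_rot: [-0.707, 0.0, -0.001, 0.707]
ft_force: [-0.0, -0.1, -6.6]
width: 0.0239
```

>>> arm_command --deltas '[0, 0.002, 0.0005, 0, 0, 0, 0, 0.003, 0.0005, 0, 0, 0, 0, 0.003, 0.0005, 0, 0, 0]'

```text
time: 14.68
ee_pos: [0.6533, -0.0294, 0.1005]
eef_rot: [-0.707, 0.0, -0.001, 0.707]
ft_force: [-11.2, -0.2, 16.6]
width: 0.0237
```

```bash
python3 - <<'E'
from h import *
import pickle
p=r.camera('side');save(p,'side9')
st=r.read_state();print(st['ee_pos'],st['ft_force'],st['time'])
p=r.camera('wrist');save(p,'w9');pickle.dump(st,open('st9.pkl','wb'))
from ov import *
overlay('w9',D['wrist'],st,(.6525,-.0283),0,(30,290,200,430),'ov9')
E
python3 z.py side9 140 230 270 380 a
```

```text
[ 0.65329547 -0.02939591  0.10052202] [-11.07454441  -0.55923206  16.62258563] 14.725
```

View pics/ov9.png

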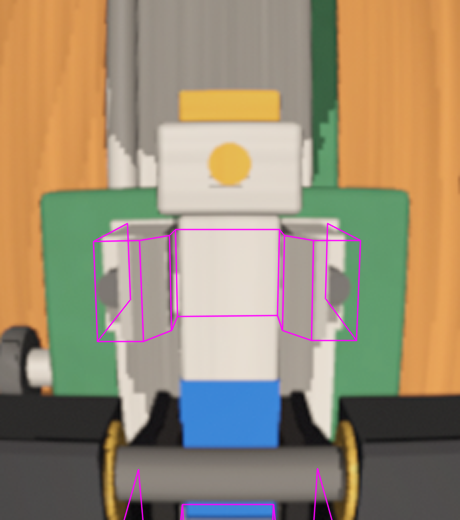

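View pics/side9_a.png

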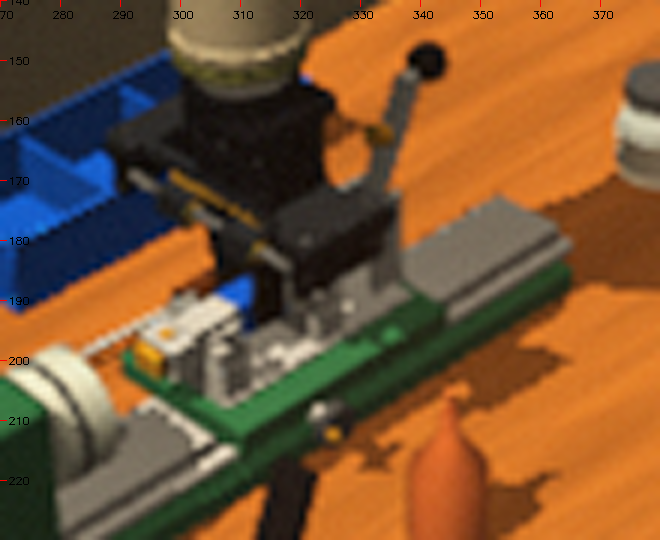

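```bash
python3 z.py w9 125 240 250 375 a
python3 - <<'E'
from ov import *
st=pickle.load(open('st9.pkl','rb'));p=D['wrist'];f=lambda r,c,z=.095:np.round(atz(p,(r,c),z,st),4)
for rr in (136,137,140,141,142): print(rr,f(rr,265,.121),f(rr,315,.119))
E
```

```text
136 [0.6306 0.0321 0.121 ] [0.6535 0.0317 0.119 ]
137 [0.6306 0.0316 0.121 ] [0.6535 0.0312 0.119 ]
140 [0.6306 0.0302 0.121 ] [0.6535 0.0298 0.119 ]
141 [0.6305 0.0298 0.121 ] [0.6535 0.0294 0.119 ]
142 [0.6305 0.0293 0.121 ] [0.6535 0.0289 0.119 ]
```

View pics/w9_a.png

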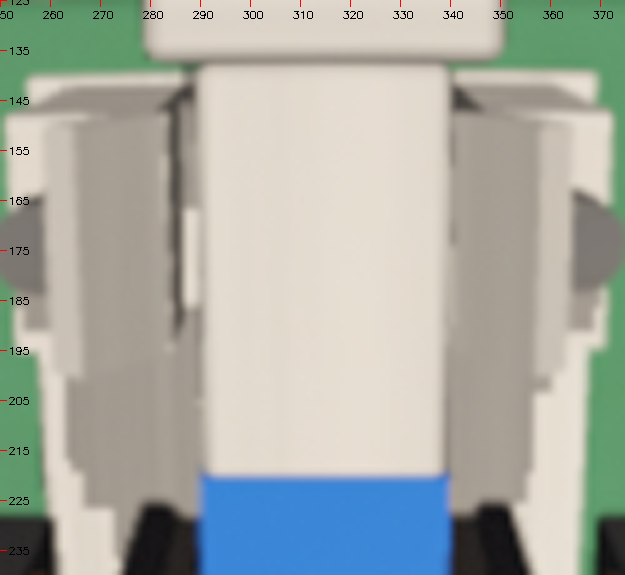

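>>> arm_command --deltas '[-0.001, -0.002, 0, 0, 0, 0, -0.002, -0.002, 0.0012, 0, 0, 0, -0.002, -0.002, 0.0012, 0, 0, 0]'

```text
time: 15.15
ee_pos: [0.6519, -0.0285, 0.1006]
eef_rot: [0.707, 0.0, 0.002, -0.707]
ft_force: [1.7, -3.7, 4.7]
width: 0.0238
```

```bash
python3 - <<'E'
from ov import *
p=r.camera('wrist');save(p,'w10')
st=r.read_state();print(st['ee_pos'],st['ft_force'],st['time'])
for nm,rc in dict(far=(149,262),near=(201,265),nearR=(203,358)).items(): print(nm,atz(D['wrist'],rc,.121,pickle.load(open('st9.pkl','rb'))))
E
python3 z.py w10 125 240 250 375 a
```

```text
[ 0.65193723 -0.0285338   0.10056352] [ 1.85606131 -4.27074663  6.05162508] 15.2
far [0.62904673 0.0261067  0.121     ]
near [0.62956666 0.001254   0.121     ]
nearR [6.73941746e-01 1.92251999e-04 1.21000000e-01]
```

View pics/w10_a.png

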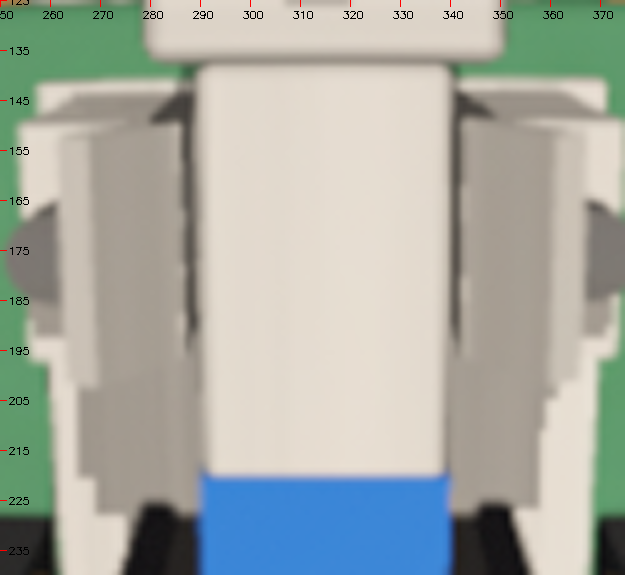

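>>> arm_command --deltas '[0, 0, 0, 0, 0, 0, 0, 0, 0, 0, 0, 0, 0, 0, 0, 0, 0, 0, 0, 0, 0, 0, 0, 0]' --hand 0.7

```text
time: 15.7
ee_pos: [0.6508, -0.0275, 0.0993]
eef_rot: [-0.707, 0.001, -0.0, 0.707]
ft_force: [-0.5, 0.4, -0.3]
width: 0.0552
```

>>> arm_command --deltas '[0, -0.02, 0, 0, 0, 0, 0, -0.06, 0, 0, 0, 0, 0, -0.12, 0, 0, 0, 0, 0, -0.18, 0, 0, 0, 0, 0, -0.185, 0, 0, 0, 0]'

```text
time: 16.32
ee_pos: [0.6527, -0.0284, 0.2914]
eef_rot: [-0.707, -0.003, -0.004, 0.707]
ft_force: [0.7, -0.9, 0.0]
width: 0.0611
```

```bash
python3 - <<'E'
from ov import *
p=r.camera('wrist');save(p,'w11')
st=r.read_state();print(st['ee_pos'],st['ft_force'],st['time'],st['width'])
p=r.camera('side');save(p,'side11')
print(move((.6515,-.24,.285),down(0),st))
overlay('w11',D['wrist'],st,(.6522,-.028),0,(60,290,250,400),'ov11')
E
python3 z.py side11 140 230 270 380 a
```

```text
[ 0.65199373 -0.02814914  0.28895628] [ 0.37484496  0.78694496 -0.00193036] 16.375 0.06059804786146973
(array([-2.000e-04,  3.900e-03, -2.119e-01]), array([-0.03, -0.1 ,  0.35]))
```

View pics/ov11.png

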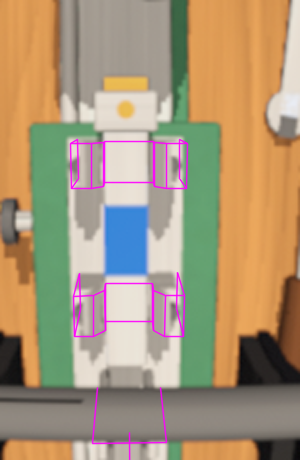

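View pics/side11_a.png

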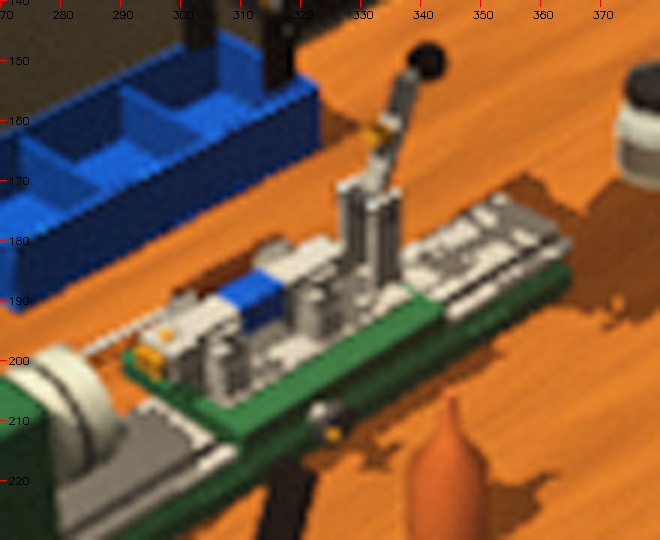

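>>> arm_command --deltas '[0, 0, -0.05, 0, 0, 0, 0, 0, -0.105, 0, 0, 0, 0, 0, -0.16, 0, 0, 0, 0, 0, -0.212, 0, 0, 0, 0, 0, -0.212, 0, 0, 0, 0, 0.04, -0.212, 0, 0, 0, 0, 0.085, -0.212, 0, 0, 0, 0, 0.085, -0.212, 0, 0, 0]' --hand 0

```text
time: 17.42
ee_pos: [0.6487, -0.2375, 0.1951]
eef_rot: [-0.706, 0.003, 0.003, 0.708]
ft_force: [0.6, 0.5, 0.6]
width: 0.0009
```

```bash
python3 - <<'E'
from ov import *
p=r.camera('wrist');save(p,'w12')
st=r.read_state();print(st['ee_pos'],st['ft_force'],st['time'],st['width'])
p=r.camera('side');save(p,'side12')
print(move((.6515,-.09,.203),down(0),st))
E
python3 z.py side12 120 230 270 380 a
```

```text
[ 0.64994233 -0.23841686  0.19829316] [ 0.15310784 -0.303247    0.82153008] 17.475 0.00026006897657143203
(array([ 0.0015, -0.0045,  0.1484]), array([-0.08, -0.03, -0.2 ]))
```

View pics/w12.png

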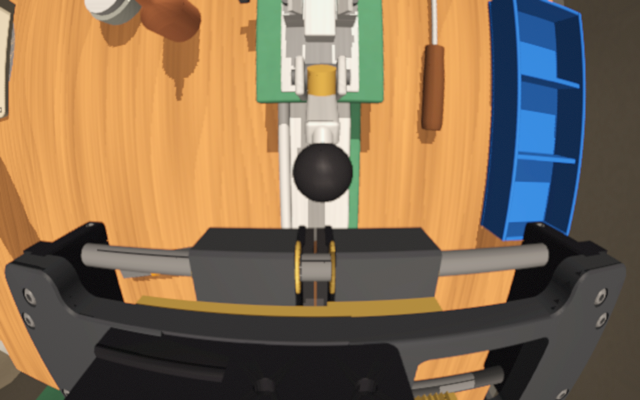

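View pics/side12_a.png

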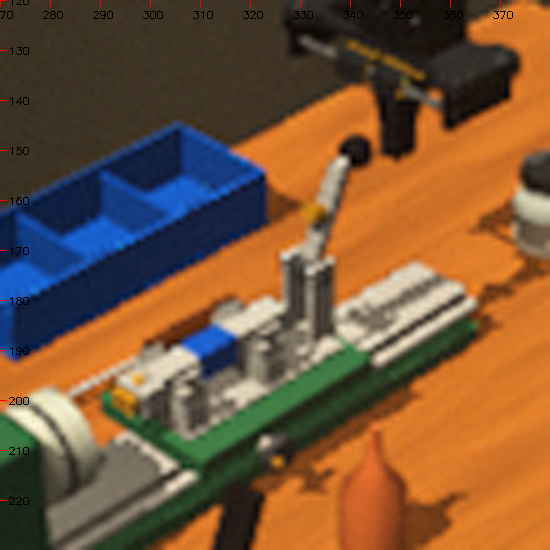

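>>> arm_command --deltas '[0.0015, -0.004, 0.02, 0, 0, 0, 0.0015, -0.004, 0.04, 0, 0, 0, 0.0015, -0.004, 0.06, 0, 0, 0, 0.0015, -0.004, 0.08, 0, 0, 0, 0.0015, -0.004, 0.1, 0, 0, 0, 0.0015, -0.004, 0.12, 0, 0, 0, 0.0015, -0.004, 0.14, 0, 0, 0, 0.0015, -0.004, 0.155, 0, 0, 0]'

```text
time: 18.52
ee_pos: [0.6527, -0.0819, 0.2038]
eef_rot: [-0.707, -0.0, 0.0, 0.708]
ft_force: [0.3, -0.0, 0.4]
width: 0.0005
```

>>> arm_command --deltas '[0, 0, 0, 0, 0, 0, 0, -0.03, 0, 0, 0, 0, 0, -0.07, 0, 0, 0, 0]'

```text
time: 18.9
ee_pos: [0.6518, -0.0854, 0.2736]
eef_rot: [0.707, -0.001, 0.0, -0.707]
ft_force: [-0.5, 1.0, 0.6]
width: 0.0005
```

```bash
python3 - <<'E'
from ov import *
p=r.camera('scene');save(p,'s13')
st=r.read_state();print(st['ee_pos'],st['ft_force'],st['time'],st['width'])
p=r.camera('side');save(p,'side13')
p=r.camera('wrist');save(p,'w13')
E
python3 z.py side13 120 230 270 380 a;python3 z.py s13 190 290 220 360 a
```

```text
[ 0.65364927 -0.08587681  0.28032955] [ 0.30794066 -0.69929564  4.05078204] 18.95 0.0003099798605612678
```

View pics/side13_a.png

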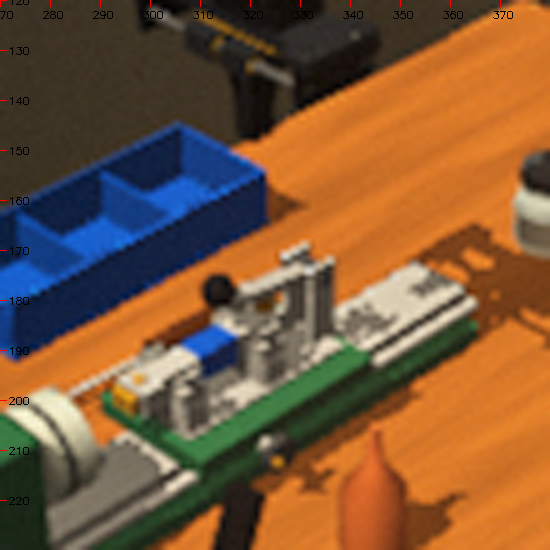

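View pics/s13_a.png

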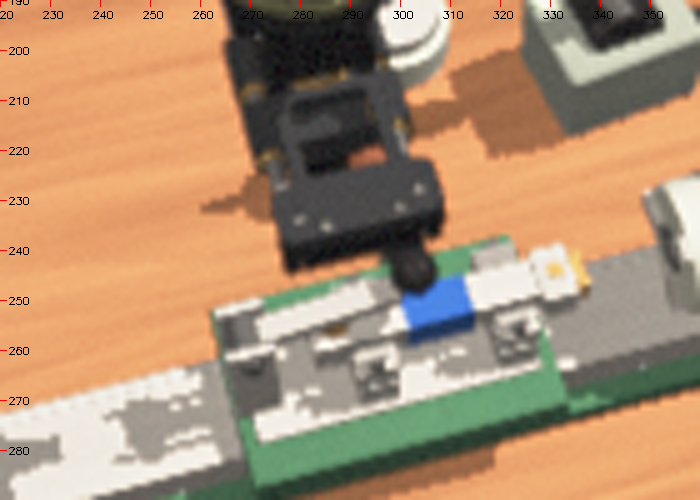

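View pics/w13.png

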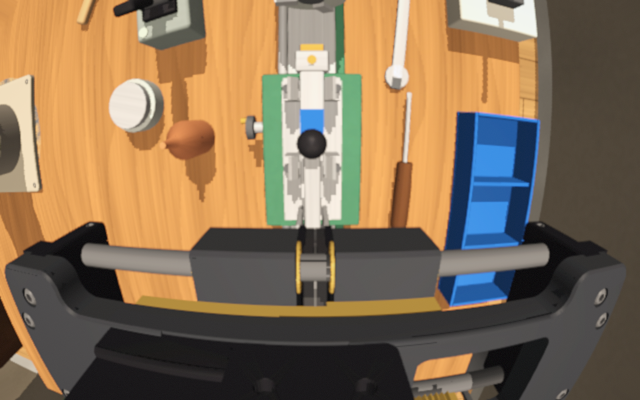

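Run:
```python
from ov import *
for a in (0,.12,.3):
    X=(.6522,-.138+.101*np.cos(a),.133+.101*np.sin(a));print(a,proj(D['scene'],X).round(1),proj(D['side'],X).round(1))
y=np.array([-.334,.943]);pv=np.array([.449,.348])
st=r.read_state()
print(move([*(pv-y*.08),.26],down(19.5),st))
```

```text
0 [248.7 303.6] [183.6 313.6]
0.12 [246.7 303.3] [181.  313.6]
0.3 [244.  301.9] [176.8 314.2]
(array([-0.1786,  0.0151,  0.358 ]), array([  0.06, -19.65,   0.24]))
```

>>> arm_command --deltas '[-0.022, 0, 0.045, 0, -2.5, 0, -0.045, 0.003, 0.09, 0, -5, 0, -0.067, 0.006, 0.134, 0, -7.5, 0, -0.09, 0.008, 0.179, 0, -10, 0, -0.112, 0.01, 0.224, 0, -12.5, 0, -0.134, 0.012, 0.269, 0, -15, 0, -0.157, 0.014, 0.313, 0, -17.5, 0, -0.178, 0.015, 0.358, 0, -19.6, 0]'

```text
time: 20.05
ee_pos: [0.4738, 0.2742, 0.2577]
eef_rot: [0.697, 0.12, -0.12, -0.697]
ft_force: [0.5, 0.7, 0.6]
width: 0.0002
```

```bash
python3 - <<'E'
from ov import *
p=r.camera('scene');save(p,'s14')
p=r.camera('side');save(p,'side14')
X=(.6522,-.138+.101*np.cos(2),.133+.101*np.sin(2));print('open',proj(D['scene'],X).round(1),proj(D['side'],X).round(1))
for nm in('s14','side14'):
    a=cv2.imread('pics/%s.png'%nm).max(2);a=a[160:260,290:330]<45;n,l,s,c=cv2.connectedComponentsWithStats(a.astype(np.uint8));print(nm,[(s[i,4],(c[i][::-1]+[160,290]).round(1)) for i in range(1,n) if s[i,4]>15])
st=r.read_state();print(st['ee_pos'],st['time'])
y=np.array([-.334,.943]);pv=np.array([.449,.348])
for d,z in((-.078,.22),(-.078,.135)):print(move([*(pv+y*d),z],down(19.5),st))
overlay('s14',D['scene'],None,(.6522,-.028),0,(225,305,230,340),'ov14')
E
python3 z.py side14 150 230 270 370 a
```

```text
open [245.3 250. ] [149.5 339.3]
s14 [(np.int32(19), array([244.8, 301.2]))]
side14 [(np.int32(60), array([184.4, 291.5])), (np.int32(25), array([178. , 313.4])), (np.int32(129), array([202.8, 298.1])), (np.int32(38), array([207.9, 319.9])), (np.int32(172), array([223.9, 312.5])), (np.int32(94), array([244. , 312.2]))]
[0.47138082 0.27882941 0.25721286] 20.15
(array([ 0.002 ,  0.0372, -0.0054]), array([-0.1 ,  0.54, -0.12]))
(array([ 0.0022,  0.1222, -0.0056]), array([-0.1 ,  0.54, -0.12]))
```

View pics/ov14.png

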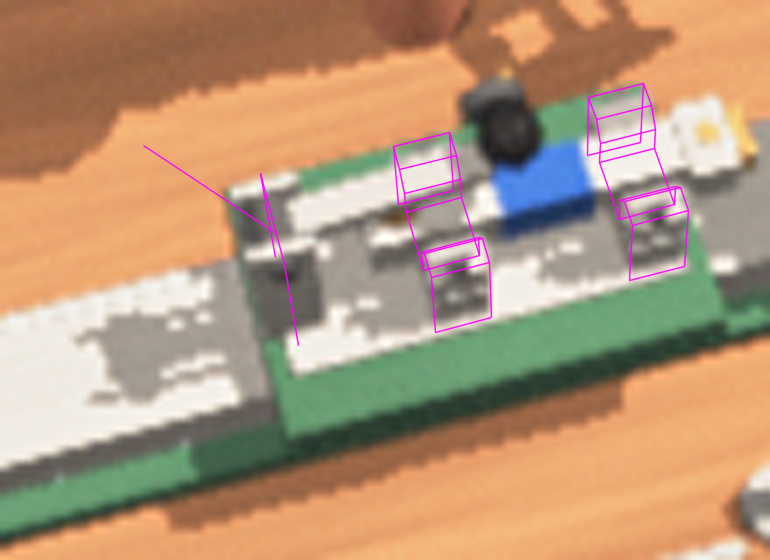

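View pics/side14_a.png

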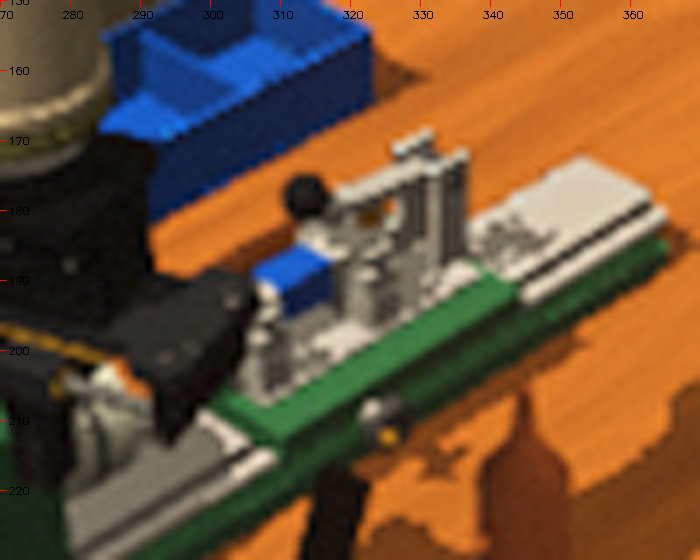

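```bash
python3 - <<'E'
from ov import *
x,e=tri([ray(D['scene'],(243.4,303)),ray(D['side'],(178.0,313.6))]);print('closed',x,e)
x,e=tri([ray(D['scene'],(247,246)),ray(D['side'],(150.2,341.5))]);print('open',x,e)
st=pickle.load(open('st3.pkl','rb'))
E
python3 - <<'E'
import cv2
for n,(r,c) in {'s14':(243,303),'side14':(178,313),'s5':(247,246),'side5':(150,341)}.items():
    a=cv2.imread('pics/%s.png'%n)[r-9:r+10,c-9:c+10].max(2);print(n);print(a[2:-2,2:-2])
E
```

```text
closed [ 0.6503751  -0.03738491  0.16044936] [np.float64(0.000468744423608718), np.float64(0.0004687444236086856)]
open [ 0.65043333 -0.19080478  0.21768835] [np.float64(0.00036240928948394984), np.float64(0.0003624092894839186)]
s14
[[240 232 169 133 131 152 157 134 143 156 157 156 155 153 153]
 [225 183 130 122 126 125 125 112 120 149 154 154 155 152 151]
 [131 108 109 113 108 103  94  93  90 136 151 153 152 153 147]
 [ 92  91  89  77  62  54  54  57  61 119 144 147 144 144 127]
 [ 86  71  59  49  42  48  47  45  50  86 104 132 154 168 166]
 [ 98  53  46  38  44  51  53  56  58  57  93 155 165 166 167]
 [ 96  79  49  39  52  56  55  63  74  61  66 140 167 166 164]
 [140 130  72  41  53  59  59  64  75  52  54 103 158 167 163]
 [155 134  72  38  46  60  63  57  60  52  48  98 157 165 160]
 [145 136  75  36  42  50  58  48  51  44  45 112 160 170 195]
 [168 163 101  46  42  34  43  45  42  37  81 177 229 234 233]
 [165 166 134  83  37  42  31  33  37  87 156 226 234 232 232]
 [164 168 162 130  76 106  92  79  95 171 228 234 233 232 230]
 [165 158 155 150 130 193 184 174 178 227 233 2
[... 2233 characters left out ...]
9 209]
 [211 207 212 220 209 140  85  66  93 163 204 211 210 210 213]
 [213 217 224 211 129  25  19  25  21  49 170 216 215 212 213]
 [219 225 232 173  29  20  27  31  25  14 147 211 213 212 210]
 [225 227 234 172  33  20  26  31  21  17 115 191 209 204 205]
 [226 221 211 157  76  53  22  21  24  22 130 196 201 203 202]
 [226 198 139 120 118  77  25  18  22  72 168 204 205 206 203]
 [214 155  70  84  91  79  85  94 121 160 192 202 202 203 200]
 [200 129  62  67  63 106 161 176 192 204 203 201 199 202 201]
 [189 115  65  73  70 126 184 203 202 199 202 201 199 198 200]
 [165  71  68  70  77 134 187 198 201 200 197 199 201 203 209]
 [144  64  66  69 104 173 201 203 197 196 197 203 207 211 218]]
```

>>> arm_command --deltas '[0.002, 0.05, -0.0056, 0, 0.5, 0, 0.002, 0.1, -0.0056, 0, 0.5, 0, 0.002, 0.122, -0.0056, 0, 0.5, 0, 0.002, 0.122, 0.015, 0, 0.5, 0, 0.002, 0.122, 0.04, 0, 0.5, 0, 0.002, 0.122, 0.06, 0, 0.5, 0, 0.002, 0.122, 0.08, 0, 0.5, 0, 0.002, 0.122, 0.08, 0, 0.5, 0]'

```text
time: 21.15
ee_pos: [0.4486, 0.3522, 0.1366]
eef_rot: [-0.697, -0.118, 0.118, 0.698]
ft_force: [0.5, -0.9, 0.9]
width: 0.0008
```

>>> arm_command --deltas '[0, 0, -0.025, 0, 0, 0, 0, -0.05, -0.035, 0, 0, 0, 0, -0.11, -0.06, 0, 0, 0, 0, -0.13, -0.12, 0, 0, 0, 0, -0.13, -0.14, 0, 0, 0]'

```text
time: 21.78
ee_pos: [0.4976, 0.2138, 0.2691]
eef_rot: [-0.697, -0.117, 0.114, 0.698]
ft_force: [-0.1, -0.4, -1.1]
width: 0.0006
```

```bash
python3 - <<'E'
from ov import *
p=r.camera('scene');save(p,'s15')
p=r.camera('side');save(p,'side15')
st=r.read_state();print(st['ee_pos'],st['ft_force'],st['time'])
E
python3 z.py s15 130 270 220 440 a;python3 z.py side15 150 300 230 420 a
```

```text
[0.49683834 0.21406592 0.26725844] [-0.04056372 -0.01842049  0.12397899] 21.875
```

View pics/s15_a.png

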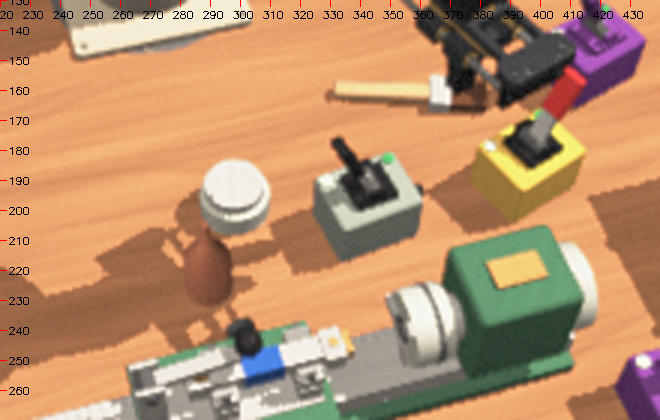

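View pics/side15_a.png

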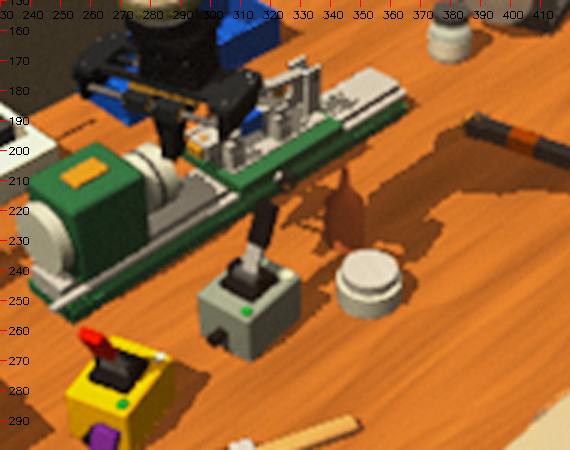

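```bash
python3 z.py w13 35 170 270 360 a
python3 - <<'E'
from ov import *
# compare: scene tip of handle + band front / head in scene
p=D['scene']
for nm,X in dict(bandF=(.6522,-.008,.119),headF=(.6522,.054,.119),on=(.435,.387,.1655)).items(): print(nm,proj(p,X).round(1))
st=dict(ee_pos=np.array([.6536,-.0859,.2803]),eef_rot=np.array([.707,-.001,0,-.707]))
for nm,X in dict(bandF=(.6522,-.008,.119),headB=(.6522,.032,.119),headF=(.6522,.054,.119),blk=(.6722,-.028+.054,.121),blk2=(.6722,-.028-.03,.121)).items(): print(nm,proj(D['wrist'],X,st).round(1))
E
```

```text
bandF [248.6 313.3]
headF [243.3 333.8]
on [154.6 411.5]
bandF [108.7 313.5]
headB [ 70.7 313.5]
headF [ 50.2 313.5]
blk [ 76.2 333.1]
blk2 [156.7 332.8]
```

View pics/w13_a.png

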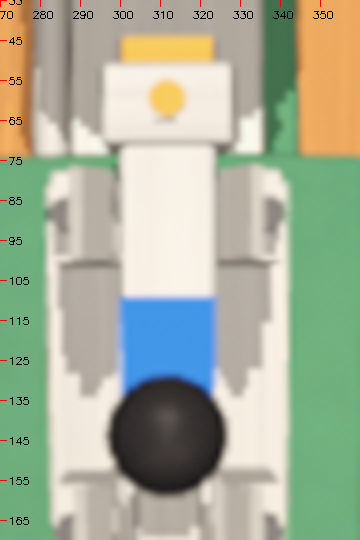

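```bash
python3 -c "
from bench import r
print(r.close_job(), r.read_state()['time'])"
```

```text
the job is handed in; nothing more can be done
the job is handed in; nothing more can be done
```

The tool change is done and the job is handed in, at about 22 s of the 72 s allowed. I threw the yellow isolator off and laid the blue-banded boring tool in the slot with its cutter towards the chuck. I then flipped the clamp over the shank and threw the isolator back on.

**Isolator:** the handle tip was within about 2 px of its full-off position before I touched the tool. At the end it was within about 1 px of its starting on position.

**Tool:** the last overhead wrist view, taken after the clamp shut, put the band and head edges within about 1 px (roughly 1 mm) of where a centred tool should be. The gripper height and contact force on seating fit the shank being fully down.

**Clamp:** it fell shut over the shank. One check disagreed: the camera angle of the knob came out at about 0.27 instead of 0.12. The open position had read about 0.15 high in the same way, and the measured swing between the two was as expected. I took this as the knob sitting off the arm's line, so I count the clamp as closed.

**Forces and other items:** while seating, the wrist force was about 20 N, because the shank pressed against one slot wall. I eased it off before releasing. The grey isolator looked unchanged in the final pictures. I never touched the orange-banded tool or the other things on the bench, but did not measure them afterwards.

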